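Pack the jam jar and close the gift box with the lid that fits

ROBOT

A 6-joint arm with a two-finger parallel gripper is mounted at the origin on a cart in front of the work surface, level with it; the furniture and walls round the work are solid. World frame = base frame: x ahead of the robot, y to its left, z up, the work surface at z = 0. Lengths are in m, angles in rad, forces in N, time in s.
With the tool pointing down it reaches from about 0.35 to 0.875 m from the base axis. Payload 15.5 kg.
Tool frame: the origin (TCP) lies at the very end of the fingers, on their centre line; the grasp point (between the pads) lies 19 mm behind it (ctrl.grasp_offset is the distance from the TCP to the grasp point, in m); z points along the fingers, x is the direction in which the jaws open and shut, and the axes are right-handed (so a half turn about z gives the same grasp; the last joint's range is limited). The gripper opens to 85 mm and grips with 20 to 120 N. Pads are 22 mm wide; open, the fingers measure 114 mm over their backs; the gripper's body (76 mm by 85 mm) begins 54 mm behind the grasp point. The pads swing forward as they close: fully open they stand 13 mm farther back than shut.
Start: joints at [1.137, 0.494, 1.345, -0, 1.302, -0.096], TCP at [0.207, 0.59, 0.231] pointing down, gripper open.
Joint ranges: [-2.91, 2.91], [-0.82, 2.16], [0.22, 2.67], [-1.22, 4.37], [0.12, 2.79], [-3.08, 3.08]. Speed limits (rad/s): [1.89, 1.89, 2.57, 3.01, 3.01, 3.01].

INTERFACE

Orientations are given as a unit quaternion [x, y, z, w].
In Python, from workcell import ctrl gives the robot as it stands.
- The arm moves only by the shell command python3 -m creep 'ROWS'. ROWS is JSON, a list of rows, each a list of 7 numbers: the turn, a rotation vector about the tool's x, y, z in rad, then the shift along the tool's x, y, z in cm, then the finger opening in cm, from 0 to 8.54. In form: [[wx, wy, wz, dx, dy, dz, claw], ...]. A call has 1 to 12 rows; each row shifts and turns the pose as measured when the row begins, along the tool's axes as they then stand; what a row does not reach is not made up. A row lasts 1/8 s, in which the tool goes at most 62.5 mm and 10.7 degrees, less where a joint would pass 70% of its speed; a pose out of reach is approached as far as the arm can. A call with a gripper value outside its range is refused whole. The fingers move at their own pace and stop on an object; the grip force is fixed at half the most. Time passes only in rows, so rows that do not move let the fingers close. It gives the time, the measured TCP pose, the force and the opening at its end, in the units of the state.
- ctrl.get_obs(): the state, without advancing time (a new reading comes with each control period).
- ctrl.get_image(name): name is "scene" or "top" or "wrist"; returns a dict with "img" (384x512x3 uint8, red, green, blue), "K" (3x3 intrinsics, pixels), "camera_from_world" (4x4, takes a point from world to camera coordinates). Camera axes: x right, y up, looking along -z (the intrinsics and any distortion apply to the point x, -y, -z); pixel columns grow to the right and rows downward; lengths in m; the calibration is good to about 2 mm. A picture is of the moment at which its call begins. There is no depth.
- ctrl.sign_off(): hands the job in, once; it reports no verdict.
The state is a dict: "clock": time; "joint_positions": joint angles; "joint_velocities": joint speeds; "joint_efforts": joint torques, N m; "ee_pos": TCP position; "tool_rot": TCP orientation; "wrist_force": force on the tool from outside, world axes, zero at the start; "torque": the same for the moment, N m; "finger_gap": finger opening in m.
Only numpy, scipy, OpenCV 4.12 (cv2) and the standard library are available. Lean on these libraries where they do the work, as an engineer would, in place of code of your own. Each camera call takes 0.05 s, during which the arm holds its last target.

TASK

Pack the jam gift: stand the loose jam jar on the counter upright in the open wooden gift box, between the two cleats on its floor, setting it down rather than dropping it. Then pick, out of the three look-alike lids, the one whose length and width fit this box, and slide it along the grooves from the open end until it is fully home and shuts the box. Leave the other two lids and the bell where they are.

Things in the scene. Friction and masses are not known exactly. Their poses are not given: they have to be found in the camera images.
- gift_box: Open box of pale wood, 154 long (x) x 100 wide (y) x 114 mm high, fixed to the counter. Origin: centre of its underside, z up. +x is the way the lid slides shut; the open end looks to -x (roughly the robot's left, turned up to 30 degrees toward it). Side and far (+x) walls are 12 mm thick and 114 high; the wall at the open end, x -77 to -65 mm, is only 100 high, so the lid passes over it
- box_floor (a point): Middle of the box's inner floor, 8 mm above the box's origin, same axes. Inner space x -65 to +65, y -38 to +38 mm. Two cleats, 14 mm high, cross the floor along y and leave x -37 to +37 mm between them, where the jar stands
- box_groove (a point): Open end of the lid's groove: x -77, y 0, z 100 mm in the box's frame, same axes. Groove in side and far walls: z 0 to 9 mm here, 88 mm wide (y -44 to +44), ending 148 mm on (x); lips 5 mm thick over its edges, cut away in the first 20 mm. The lid that fits is as long as the groove and just under its width; home, its underside is at z 0, its middle at x 74 mm, its end flush
- lid_1_grip (a point): Loose sliding lid of plain pale wood: flat plate 148 mm long (x) x 70 wide (y) x 6 thick, rounded corners, lying flat on the counter, z up. On its middle a pull batten, 14 mm in x, 52 in y, 20 tall above the plate, to grip across its 14 mm. Both ends alike; about 100 g. This point: the middle of the batten, 16 mm above the lid's underside
- lid_2_grip (a point): Loose sliding lid of plain pale wood: flat plate 124 mm long (x) x 84 wide (y) x 6 thick, rounded corners, lying flat on the counter, z up. On its middle a pull batten, 14 mm in x, 52 in y, 20 tall above the plate, to grip across its 14 mm. Both ends alike; about 100 g. This point: the middle of the batten, 16 mm above the lid's underside
- lid_3_grip (a point): Loose sliding lid of plain pale wood: flat plate 148 mm long (x) x 84 wide (y) x 6 thick, rounded corners, lying flat on the counter, z up. On its middle a pull batten, 14 mm in x, 52 in y, 20 tall above the plate, to grip across its 14 mm. Both ends alike; about 100 g. This point: the middle of the batten, 16 mm above the lid's underside
- jar_center (a point): Loose full jam jar with gold cap, alone on the counter on the robot's side of the box: 60 mm diameter (cap 58), 85 mm high, about 345 g, upright. This point: its centre, 42.5 mm above its underside, z along its axis. (The jars on the dark tray behind the box are fixed stock.)
- lid_3: The same lid as point lid_3_grip; origin at the centre of its underside
- jam_jar: The same jar as point jar_center; origin at the centre of its underside
- bell: Loose chrome counter bell, 83 mm across and 62 mm high, a bystander; origin at the centre of its underside
There are look-alikes about, which are no part of the job. Leave any purple look-alike of the jam_jar alone.

How it is judged:
On the way, in this order (a step that is already met when the one before it is completed fails the run):
1. the jar stands upright in the box between the cleats, let go (x of jar_center in the frame of gift_box between -0.012 and 0.012 m and y of jar_center in the frame of gift_box between -0.012 and 0.012 m and z of jar_center in the frame of gift_box between 0.046 and 0.056 m and angle between jar_center's own z axis and vertical below 0.08 rad and contact force between the fingers and jam_jar below 0.1 N and linear speed of jam_jar below 0.02 m/s), for 0.2 s.
2. the 148 x 84 mm lid lies level in the grooves, entered from the open end and not yet home (x of lid_3_grip in the frame of gift_box between -0.115 and -0.03 m and y of lid_3_grip in the frame of gift_box between -0.005 and 0.005 m and z of lid_3_grip in the frame of gift_box between 0.112 and 0.1225 m), for 0.05 s.
3. that lid is fully home (x of lid_3_grip in the frame of gift_box between -0.007 and 0.001 m and y of lid_3_grip in the frame of gift_box between -0.004 and 0.004 m and z of lid_3_grip in the frame of gift_box between 0.113 and 0.121 m and angle between the z axis of lid_3_grip and the z axis of gift_box, either way round below 0.06 rad and angle between the x axis of lid_3_grip and the x axis of gift_box, either way round below 0.06 rad), for 0.2 s.
At the end, for the whole second after the job is handed in: Jar upright (0.08 rad) on the box floor between the cleats, within 12 mm of its middle in x and y; the 148 x 84 mm lid in the grooves, home to within 4 mm of the groove's end, within 4 mm sideways, square to the box; both at rest and let go (all of step 3 and x of jar_center in the frame of gift_box between -0.012 and 0.012 m and y of jar_center in the frame of gift_box between -0.012 and 0.012 m and z of jar_center in the frame of gift_box between 0.046 and 0.056 m and angle between jar_center's own z axis and vertical below 0.08 rad and linear speed of each of jam_jar, lid_3 below 0.02 m/s); the robot touches nothing.
It fails at once if one of the other two lids is moved more than 30 mm (distance of any of lid_1_grip, lid_2_grip from where it was at the start of the episode above 0.03 m).
It fails at once if the bell is moved more than 30 mm (distance of bell from where it was at the start of the episode above 0.03 m).
It fails at once if the jar is dropped: it moves faster than 0.6 m/s with no finger on it, as after a free fall of about 2 cm (linear speed of jam_jar above 0.6 m/s and contact force between the fingers and jam_jar below 0.1 N).
It fails at once if the jar is tipped by more than 0.7 rad (angle between jar_center's own z axis and vertical above 0.7 rad).
It also fails if it takes over 61 s, if anything falls off the work surface, if the arm or the gripper's body presses on something with over 40 N, if the wrist force passes 120 N, or if a joint passes its speed limit or range.

## Working session

There is one attempt and no reset: what is moved stays moved. The work goes in short steps, Python scripts to look and compute and a shell command to move; the robot and the scene stay as the last step left them, time stands still between calls to the robot, and variables do not carry over. Pictures are saved under pics/ and viewed, and the job is handed in when it is done.

```bash
mkdir -p pics; ls; python3 - <<'E'
from workcell import ctrl
import cv2
print(ctrl.get_obs()); print(ctrl.grasp_offset)
for n in("scene","top","wrist"):
    d=ctrl.get_image(n); cv2.imwrite(f"pics/{n}0.png",d["img"][:,:,::-1]); print(n,d["K"].round(1).tolist(),d["camera_from_world"].round(4).tolist(),[k for k in d])
E
```

```text
pics
{'clock': 0.0, 'joint_positions': array([ 1.13750210e+00,  4.94226534e-01,  1.34615252e+00, -5.09542111e-06,
        1.30246837e+00, -9.55233600e-02]), 'joint_velocities': array([ 1.22266123e-04,  3.33055020e-06, -3.40418539e-04, -9.71654385e-04,
        9.82956204e-05, -4.90047930e-04]), 'joint_efforts': array([-1.21061683e-03, -8.82142568e+01, -3.83868814e+01, -5.36223627e-05,
        9.74421564e-03, -1.74606254e-05]), 'ee_pos': array([0.20697495, 0.58935014, 0.23066604]), 'tool_rot': array([ 8.15899178e-01,  5.78193858e-01, -5.42925428e-04,  3.14403853e-04]), 'wrist_force': array([ 0.61629939, -0.38050999, -0.0440829 ]), 'torque': array([ 0.04276833,  0.00684095, -0.05166447]), 'finger_gap': 0.08540605377547553}
0.0187
scene [[467.7, 0.0, 259.0], [0.0, 467.7, 194.2], [0.0, 0.0, 1.0]] [[0.8735, -0.4867, -0.0096, -0.5186], [0.2626, 0.4545, 0.8512, -0.2034], [-0.4099, -0.746, 0.5248, -1.2049], [0.0, 0.0, 0.0, 1.0]] ['img', 'K', 'camera_from_world']
top [[476.8, 0.0, 253.9], [0.0, 476.8, 185.9], [0.0, 0.0, 1.0]] [[-0.0116, -0.9999, -0.0024, -0.0523], [0.9801, -0.0119, 0.1982, -0.5535], [-0.1982, -0.0001, 0.9802, -1.5886], [0.0, 0.0, 0.0, 1.0]] ['img', 'K', 'camera_from_world']
wrist [[279.9, 0.0, 257.9], [0.0, 279.9, 191.7], [0.0, 0.0, 1.0]] [[0.3319, 0.9433, -0.0006, -0.6243], [-0.9026, 0.3174, -0.291, 0.0377], [-0.2743, 0.0972, 0.9567, -0.379], [0.0, 0.0, 0.0, 1.0]] ['img', 'K', 'camera_from_world']
```

View pics/scene0.png

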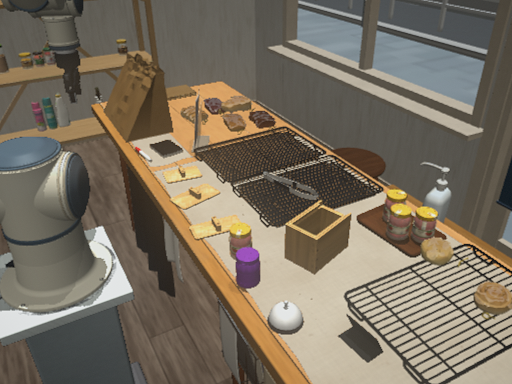

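View pics/top0.png

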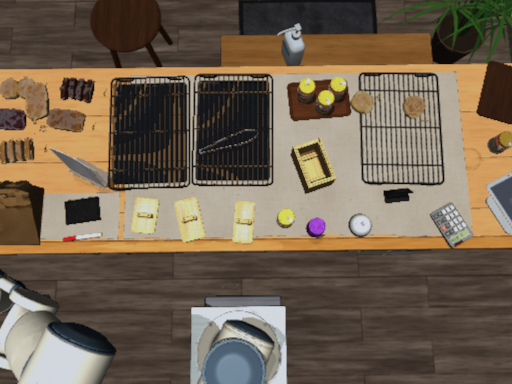

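View pics/wrist0.png

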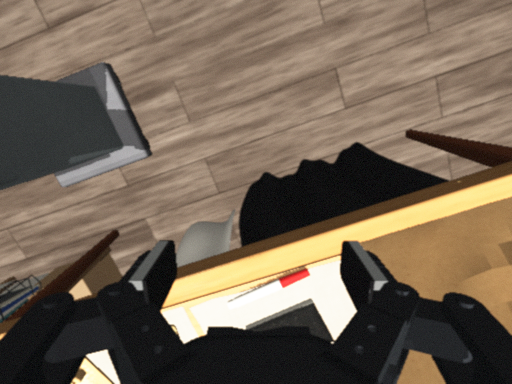

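The top view shows lids at about (145,215), (190,220) and (244,222). The gold-capped jar is at (286,217), its purple look-alike at (316,227), the bell at (360,224) and the box at (313,165). Next I'll enlarge the crop and measure.

```bash
cat > h.py <<'E'
import numpy as np, cv2
from scipy.spatial.transform import Rotation as R
from workcell import ctrl
def ray(d,u,v):
    M=np.array(d["camera_from_world"]);K=np.array(d["K"])
    c=np.array([(u-K[0,2])/K[0,0],-(v-K[1,2])/K[1,1],-1.])
    Rm=M[:3,:3]; o=-Rm.T@M[:3,3]; return o,Rm.T@c
def onz(d,u,v,z):
    o,r=ray(d,u,v); return o+r*(z-o[2])/r[2]
def proj(d,p):
    M=np.array(d["camera_from_world"]);K=np.array(d["K"])
    c=M[:3,:3]@np.array(p)+M[:3,3]; return np.array([K[0,0]*c[0]/-c[2]+K[0,2],K[1,1]*-c[1]/-c[2]+K[1,2]])
def save(img,name,box,s):
    x0,y0,x1,y1=box
    c=cv2.resize(img[y0:y1,x0:x1],None,fx=s,fy=s,interpolation=cv2.INTER_CUBIC)
    cv2.imwrite("pics/"+name,c[:,:,::-1])
E
python3 - <<'E'
from h import *
d=ctrl.get_image("top")
save(d["img"],"top_lids.png",(120,185,280,255),5)
save(d["img"],"top_box.png",(270,125,390,245),5)
d=ctrl.get_image("scene")
save(d["img"],"scene_c.png",(160,150,360,300),4)
E
```

```text
(no output)
```

View pics/top_lids.png

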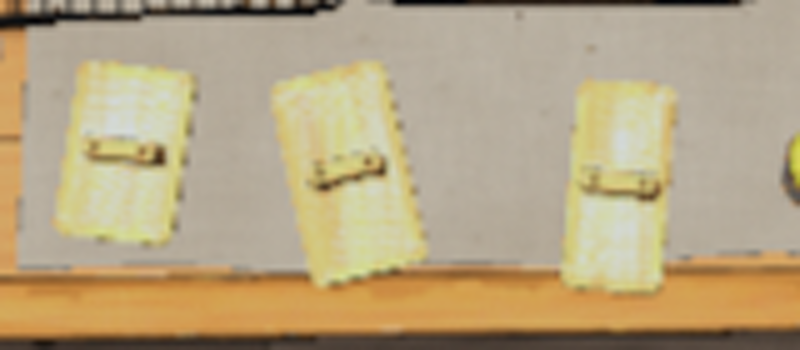

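View pics/top_box.png

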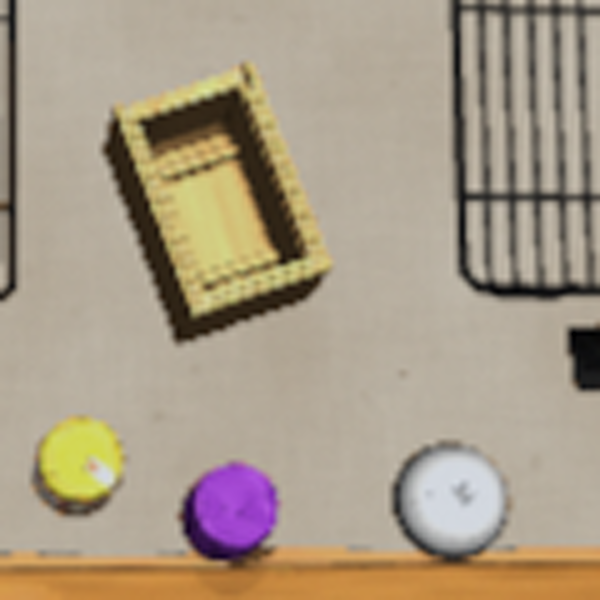

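View pics/scene_c.png

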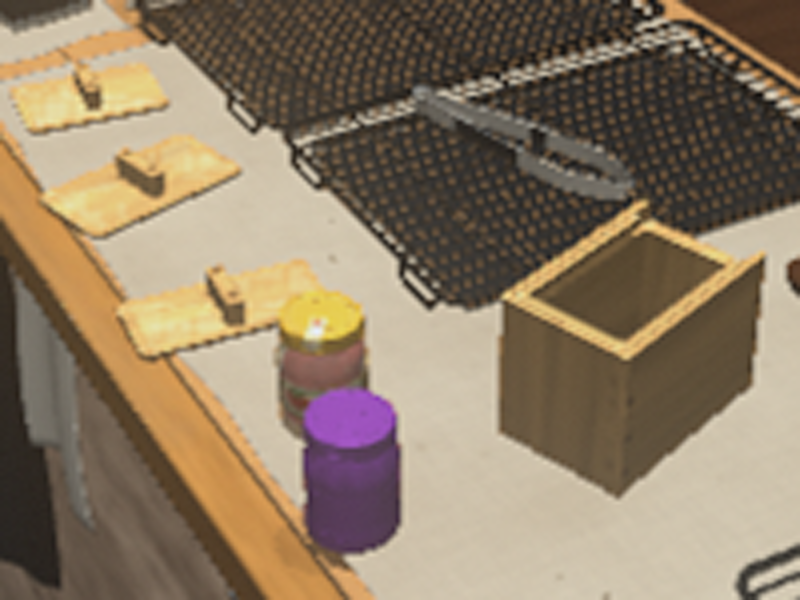

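```bash
python3 - <<'E'
from h import *
d=ctrl.get_image("top")
g=lambda u,v,x0,y0:((u+.5)/5-.5+x0,(v+.5)/5-.5+y0)
P={n:onz(d,*g(*p,270,125),.114) for n,p in dict(fl=(113,110),fr=(250,65),nr=(331,265),nl=(192,316)).items()}
for n,p in P.items():print(n,p.round(4))
print({a+b:np.linalg.norm(P[a]-P[b]).round(4) for a,b in("fl fr","fr nr","nr nl","nl fl") for a,b in[(a,b)]} if 0 else [np.linalg.norm(P[a]-P[b]).round(4) for a,b in(("fl","fr"),("fr","nr"),("nr","nl"),("nl","fl"))])
img=d["img"];hsv=cv2.cvtColor(img,cv2.COLOR_RGB2HSV)
print("jar",onz(d,*g(82,460,270,125),.085),"purple",onz(d,*g(237,500,270,125),.085),"bell",onz(d,*g(452,500,270,125),.03))
# lids
m=((hsv[...,0]>15)&(hsv[...,0]<35)&(hsv[...,1]>45)&(hsv[...,2]>200)).astype(np.uint8)
m[:190]=0;m[262:]=0
for box in((125,190,165,240),(170,190,210,243),(228,195,260,245)):
    s=np.zeros_like(m);x0,y0,x1,y1=box;s[y0:y1,x0:x1]=m[y0:y1,x0:x1]
    pts=np.argwhere(s)[:,::-1].astype(float)
    w=np.array([onz(d,*p,.006)[:2] for p in pts]).astype(np.float32)
    print(len(w),cv2.minAreaRect(w))
E
```

```text
fl [ 0.6748 -0.1897  0.114 ]
fr [ 0.7053 -0.2835  0.114 ]
nr [ 0.5658 -0.332   0.114 ]
nl [ 0.5323 -0.2382  0.114 ]
[np.float64(0.0986), np.float64(0.1477), np.float64(0.0996), np.float64(0.1505)]
jar [ 0.44085374 -0.16478844  0.085     ] purple [ 0.41280779 -0.26728274  0.085     ] bell [ 0.41750765 -0.42254238  0.03      ]
486 ((0.45123445987701416, 0.313538134098053), (0.11664236336946487, 0.14470981061458588), 89.32167053222656)
832 ((0.44606801867485046, 0.16617858409881592), (0.13545072078704834, 0.1586521714925766), 89.322509765625)
546 ((0.4332062005996704, -0.02112046256661415), (0.10779216885566711, 0.15118400752544403), 89.32308197021484)
```

```bash
python3 - <<'E'
from h import *
d=ctrl.get_image("top")
g=lambda u,v:((u+.5)/5-.5+120,(v+.5)/5-.5+185)
for n,c in dict(A=[(80,62),(193,72),(168,243),(55,235)],B=[(272,88),(380,62),(426,260),(320,287)],C=[(577,80),(677,88),(662,290),(563,288)]).items():
    w=np.array([onz(d,*g(*p),.006)[:2] for p in c])
    L=[np.linalg.norm(w[i]-w[(i+1)%4]).round(4) for i in range(4)]
    ax=(w[0]+w[1]-w[2]-w[3]); print(n,w.mean(0).round(4),L,"yaw",np.degrees(np.arctan2(ax[1],ax[0])).round(1))
s=ctrl.get_image("scene")
for z in(.114,.1):
  for p in((500,295),(645,205),(765,260),(628,360)):
    print(z,onz(s,(p[0]+.5)/4-.5+160,(p[1]+.5)/4-.5+150,z).round(3))
E
```

```text
A [0.4629 0.3269] [np.float64(0.0806), np.float64(0.1216), np.float64(0.0793), np.float64(0.1231)] yaw -6.3
B [0.4461 0.1684] [np.float64(0.0781), np.float64(0.1443), np.float64(0.0756), np.float64(0.1451)] yaw 14.0
C [ 0.4353 -0.0211] [np.float64(0.0709), np.float64(0.1424), np.float64(0.0687), np.float64(0.1466)] yaw -4.4
0.114 [ 0.536 -0.239  0.114]
0.114 [ 0.678 -0.198  0.114]
0.114 [ 0.706 -0.291  0.114]
0.114 [ 0.567 -0.335  0.114]
0.1 [ 0.547 -0.222  0.1  ]
0.1 [ 0.692 -0.18   0.1  ]
0.1 [ 0.721 -0.276  0.1  ]
0.1 [ 0.579 -0.32   0.1  ]
```

B measures about 144x77 mm, against 145x70 for C and 122x80 for A. B therefore looks like lid_3, and a wrist view will confirm it. The box's long axis lies about 19° off world x. I'll turn the tool to that yaw, rise, and go over the lids.

```bash
python3 -m creep '[[0,0,0.17,0,0,-3,8.5],[0,0,0.178,0,0,-3,8.5],[0,0,0.178,0,0,-3,8.5],[0,0,0.178,0,0,-2,8.5],[0,0,0.178,0,0,-2,8.5]]'; python3 - <<'E'
from h import *
o=ctrl.get_obs();T=R.from_quat(o["tool_rot"]);print(o["ee_pos"],T.as_matrix().round(3).tolist())
print("to lid",T.inv().apply(np.array([.42,.15,.36])-o["ee_pos"])*100)
E
```

```text
clock: 1.02
ee_pos: [0.2067, 0.5888, 0.3633]
tool_rot: [0.987, 0.162, -0.001, 0.002]
wrist_force: [-0.8, -0.1, 0.2]
finger_gap: 0.0848
[0.20670916 0.58879003 0.36331727] [[0.948, 0.319, -0.002], [0.319, -0.948, -0.004], [-0.003, 0.003, -1.0]]
to lid [ 6.22530419 48.3884345   0.46021608]
```

```bash
python3 -m creep '[[0,0,0,0.9,6,0,8.5],[0,0,0,0.9,6,0,8.5],[0,0,0,0.9,6,0,8.5],[0,0,0,0.9,6,0,8.5],[0,0,0,0.9,6,0,8.5],[0,0,0,0.9,6,0,8.5],[0,0,0,0,0,0,8.5]]'; python3 - <<'E'
from h import *
d=ctrl.get_image("wrist");cv2.imwrite("pics/w1.png",d["img"][:,:,::-1])
M=d["camera_from_world"];print((-M[:3,:3].T@M[:3,3]).round(3))
for n,p in dict(A=(.463,.327,.006),B=(.446,.168,.006),C=(.435,-.021,.006)).items():print(n,proj(d,p).round())
E
```

```text
clock: 1.9
ee_pos: [0.3761, 0.2554, 0.3654]
tool_rot: [0.987, 0.16, 0.001, 0.0]
wrist_force: [-0.2, 0.3, -0.1]
finger_gap: 0.0849
[0.353 0.326 0.508]
A [317. 126.]
B [278. 205.]
C [243. 284.]
```

View pics/w1.png

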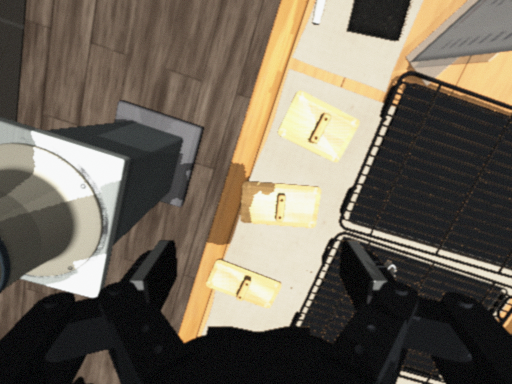

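The wrist view shows the lids at (319,126), (281,204) and (244,283), close to where the top view puts them. I'll enlarge it to measure their sizes.

```bash
python3 - <<'E'
from h import *
d=ctrl.get_image("wrist");save(d["img"],"w1c.png",(200,85,365,310),2.66 if 0 else 2.6)
E
python3 - <<'E'
import sys;sys.path.insert(0,'.')
from h import *
d=ctrl.get_image("wrist");img=d["img"]
hsv=cv2.cvtColor(img,cv2.COLOR_RGB2HSV)
for n,(u,v) in dict(A=(305,122),B=(300,203),C=(262,290)).items(): print(n,hsv[v,u],hsv[v-2,u-3])
print("counter",hsv[165,275],hsv[240,250],"edge",hsv[190,235])
m=((hsv[...,1]>55)&(hsv[...,2]>120)).astype(np.uint8)
for n,b in dict(A=(265,85,372,172),B=(246,165,335,240),C=(205,250,300,320)).items():
    s=np.zeros_like(m);s[b[1]:b[3],b[0]:b[2]]=m[b[1]:b[3],b[0]:b[2]]
    cs,_=cv2.findContours(s,cv2.RETR_EXTERNAL,cv2.CHAIN_APPROX_NONE)
    c=max(cs,key=cv2.contourArea)[:,0].astype(float)
    w=np.array([onz(d,*p,.006)[:2] for p in c])
    print(n,cv2.minAreaRect((w*1000).astype(np.float32)))
E
```

```text
A [ 29  33 248] [ 29  43 248]
B [ 28  47 247] [ 25  32 248]
C [ 30  20 247] [ 30  25 248]
counter [ 20  30 231] [ 23  33 232] edge [ 15 151 147]
A ((464.1435852050781, 319.2121276855469), (70.64936828613281, 123.35527038574219), 82.51207733154297)
B ((452.61676025390625, 170.64437866210938), (141.86460876464844, 85.13349914550781), 13.527356147766113)
C ((437.32659912109375, -23.94140625), (158.39964294433594, 170.09254455566406), 15.384427070617676)
```

View pics/w1c.png

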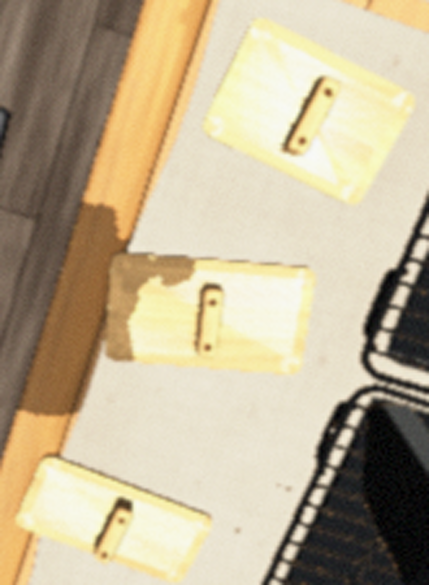

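B is the one with both dimensions right, at about 148 x 85 mm. A is short at 124 mm and C is narrow at 70 mm, so **B = lid_3**. On to the box and jar.

```bash
python3 -m creep '[[0,0,0,0.6,6,0,8.5],[0,0,0,0.6,6,0,8.5],[0,0,0,0.6,6,0,8.5],[0,0,0,0.6,6,0,8.5],[0,0,0,0.6,6,0,8.5],[0,0,0,0.6,6,0,8.5],[0,0,0,0.6,6,0,8.5],[0,0,0,0.6,6,0,8.5],[0,0,0,0.6,3,0,8.5],[0,0,0,0,0,0,8.5]]'; python3 - <<'E'
from h import *
d=ctrl.get_image("wrist");cv2.imwrite("pics/w2.png",d["img"][:,:,::-1])
M=d["camera_from_world"];print((-M[:3,:3].T@M[:3,3]).round(3))
for n,p in dict(jar=(.441,-.165,.085),box=(.62,-.261,.1)).items():print(n,proj(d,p).round())
E
```

```text
clock: 3.3
ee_pos: [0.6038, -0.2012, 0.3626]
tool_rot: [0.984, 0.177, 0.001, -0.002]
wrist_force: [-0.2, 0.2, -0.3]
finger_gap: 0.085
[ 0.578 -0.133  0.505]
jar [158.  95.]
box [254. 200.]
```

View pics/w2.png

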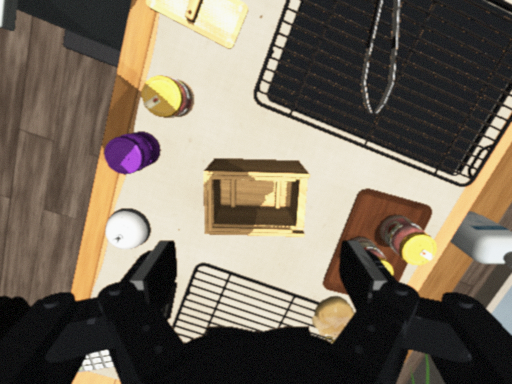

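```bash
python3 - <<'E'
from h import *
d=ctrl.get_image("wrist");save(d["img"],"w2c.png",(190,145,320,245),6)
save(d["img"],"w2j.png",(95,65,205,185),5)
E
```

```text
(no output)
```

View pics/w2c.png

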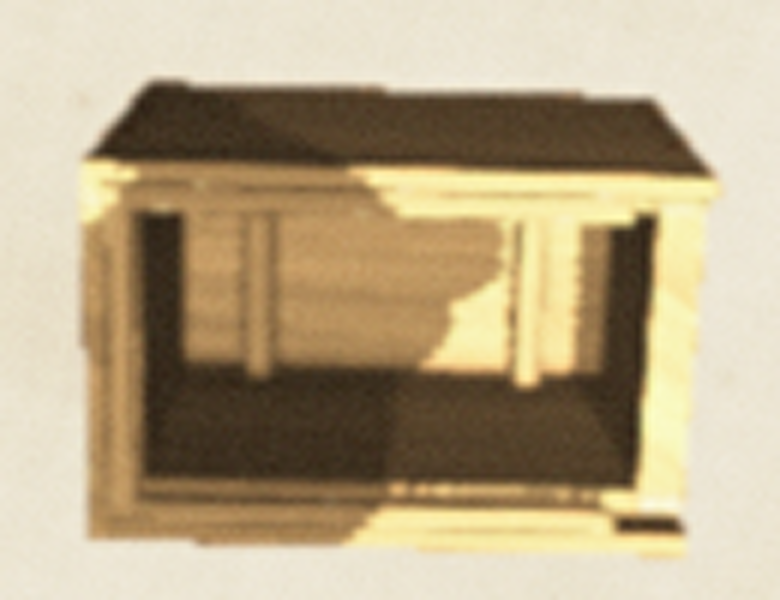

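View pics/w2j.png

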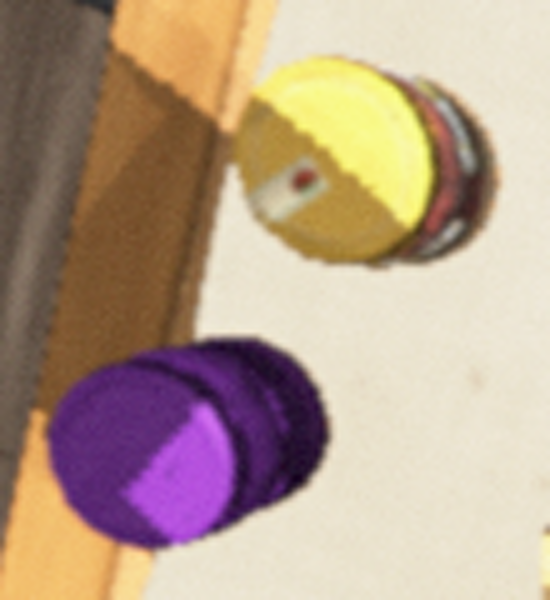

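Seen from above, the far wall is on the left of the image, nearest the robot. The lips are cut away at the right end (crop (650,525)), so the open end faces away from the robot. The jar I want is the gold-capped one at (162,97), and the purple one at (124,153) is the look-alike to leave. Now compute.

```bash
python3 - <<'E'
from h import *
d=ctrl.get_image("wrist")
g=lambda u,v:((u+.5)/6-.5+190,(v+.5)/6-.5+145)
c=[(83,160),(718,176),(687,553),(88,540)]
w=np.array([onz(d,*g(*p),.114)[:2] for p in c]);print(w.round(4))
print([np.linalg.norm(w[i]-w[(i+1)%4]).round(4) for i in range(4)])
ax=w[1]+w[2]-w[0]-w[3];print("center",w.mean(0),"yaw(open dir)",np.degrees(np.arctan2(ax[1],ax[0])))
t=w[1]-w[0];b=w[2]-w[3];print([np.degrees(np.arctan2(q[1],q[0])).round(2) for q in(t,b)])
# inner floor: cleats
for p in((262,378),(258,216),(527,385),(527,222)):print("cleat",onz(d,*g(*p),.022).round(4))
j=onz(d,(336.5)/5-.5+95,160.5/5-.5+65,.085);print("jar",j)
o=ctrl.get_obs();T=R.from_quat(o["tool_rot"]);m=T.as_matrix();print("tool x yaw",np.degrees(np.arctan2(m[1,0],m[0,0])))
print("delta jar tool cm",T.inv().apply(np.array([j[0],j[1],.2])-o["ee_pos"])*100)
E
```

```text
[[ 0.5356 -0.2392]
 [ 0.6791 -0.1902]
 [ 0.711  -0.2838]
 [ 0.5661 -0.3335]]
[np.float64(0.1516), np.float64(0.099), np.float64(0.1532), np.float64(0.0992)]
center [ 0.62293372 -0.26166497] yaw(open dir) 18.883015921425233
[np.float64(18.85), np.float64(18.91)]
cleat [ 0.5973 -0.3107  0.022 ]
cleat [ 0.5796 -0.2628  0.022 ]
cleat [ 0.6742 -0.2847  0.022 ]
cleat [ 0.6553 -0.2367  0.022 ]
jar [ 0.44491805 -0.16386295  0.085     ]
tool x yaw 20.421108042090562
delta jar tool cm [-13.59791481  -8.77330497  16.33366515]
```

Box centre is about (0.623,-0.262), with the open side at yaw 18.9° and sides measuring 152 x 99 mm, as they should. The jar is at (0.445,-0.164). Move over the jar.

```bash
python3 -m creep '[[0,0,0.026,-4.6,-2.8,4.0,8.5],[0,0,0,-4.6,-2.8,4,8.5],[0,0,0,-4.4,-2.8,4,8.5],[0,0,0,0,0,3,8.5],[0,0,0,0,0,0,8.5]]'; python3 - <<'E'
from h import *
d=ctrl.get_image("wrist");cv2.imwrite("pics/w3.png",d["img"][:,:,::-1])
o=ctrl.get_obs();T=R.from_quat(o["tool_rot"]);print(T.as_matrix().round(4).tolist())
print(proj(d,(.4449,-.1639,.085)),T.inv().apply(np.array([.4449,-.1639,.046])-o["ee_pos"])*100)
E
```

```text
clock: 4.08
ee_pos: [0.4509, -0.1587, 0.2187]
tool_rot: [0.986, 0.168, 0.004, -0.001]
wrist_force: [-0.6, 1.5, 1.5]
finger_gap: 0.0847
[[0.9432, 0.332, 0.0084], [0.332, -0.9433, 0.0027], [0.0088, 0.0002, -1.0]]
[249.54646397 185.10230092] [-0.93699487  0.238661   17.36756252]
```

View pics/w3.png

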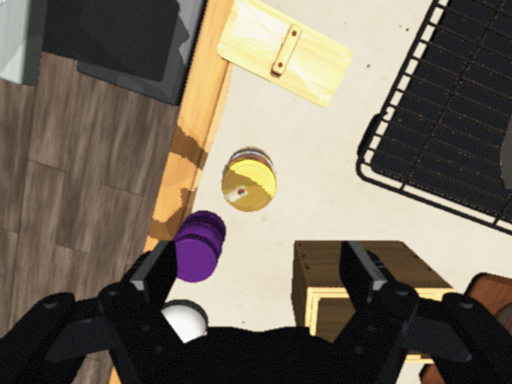

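```bash
python3 -m creep '[[0,-0.009,0.005,-0.9,0.2,4,8.5],[0,0,0,0,0,5,8.5],[0,0,0,0,0,5,8.5],[0,0,0,0,0,2,8.5],[0,0,0,0,0,0,8.5]]'; python3 - <<'E'
from h import *
o=ctrl.get_obs();T=R.from_quat(o["tool_rot"]);print(T.as_matrix().round(4).tolist())
print(T.inv().apply(np.array([.4449,-.1639,.046])-o["ee_pos"])*100)
E
```

```text
clock: 4.75
ee_pos: [0.454, -0.166, 0.0632]
tool_rot: [0.986, 0.168, 0.007, 0.005]
wrist_force: [0.4, -0.2, 0.3]
finger_gap: 0.0848
[[0.9434, 0.3313, 0.0147], [0.3314, -0.9434, -0.0079], [0.0113, 0.0123, -0.9999]]
[-0.80864288 -0.51692861  1.70687663]
```

```bash
python3 -m creep '[[0.012,-0.012,0.005,-0.8,-0.5,0.8,8.5],[0,0,0,0,0,0.7,8.5],[0,0,0,0,0,0,8.5]]'; python3 - <<'E'
from h import *
o=ctrl.get_obs();T=R.from_quat(o["tool_rot"]);print(T.as_matrix().round(4).tolist())
print(T.inv().apply(np.array([.4449,-.1639,.046])-o["ee_pos"])*100)
d=ctrl.get_image("wrist");cv2.imwrite("pics/w4.png",d["img"][:,:,::-1])
E
```

```text
clock: 5.12
ee_pos: [0.4468, -0.1646, 0.0502]
tool_rot: [0.986, 0.166, 0.001, 0.001]
wrist_force: [0.8, 0.4, 0.1]
finger_gap: 0.0848
[[0.945, 0.327, 0.0031], [0.327, -0.945, -0.0024], [0.0021, 0.0032, -1.0]]
[-0.1546029  -0.12667144  0.41932067]
```

View pics/w4.png

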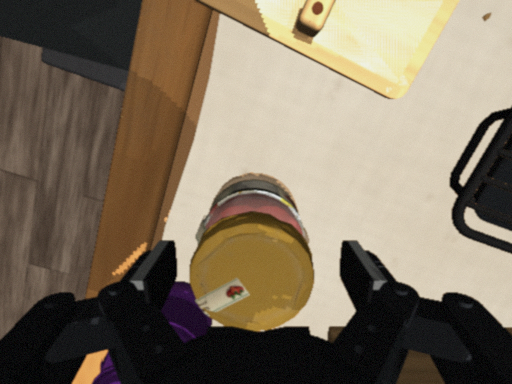

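Jar cap at (252,270), between the fingers at x≈160 and 362. Lower slightly and close.

```bash
python3 - <<'E'
from h import *
d=ctrl.get_image("wrist");print(onz(d,252,270,.085))
E
python3 -m creep '[[0,0,0,-0.2,-0.1,0.5,8.5],[0,0,0,0,0,0,5],[0,0,0,0,0,0,5],[0,0,0,0,0,0,5],[0,0,0,0,0,0,5],[0,0,0,0,0,0,5],[0,0,0,0,0,0,5]]'
```

```text
[ 0.44282586 -0.16052628  0.085     ]
clock: 6.1
ee_pos: [0.4445, -0.1646, 0.0462]
tool_rot: [0.986, 0.166, 0.002, 0.002]
wrist_force: [0.1, 0.4, 1.6]
finger_gap: 0.0565
```

```bash
python3 -m creep '[[0,0,0,0,0,-1,5],[0,0,0,0,0,-3,5],[0,0,0,0,0,-4,5],[0,0,0,0,0,-4,5],[0,0,0,0,0,-4,5],[0,0,0,0,0,0,5]]'; python3 - <<'E'
from h import *
o=ctrl.get_obs();T=R.from_quat(o["tool_rot"]);print(T.as_matrix().round(4).tolist())
d=ctrl.get_image("wrist");cv2.imwrite("pics/w5.png",d["img"][:,:,::-1])
s=ctrl.get_image("scene");save(s["img"],"s5.png",(160,100,360,300),3)
tz=o["ee_pos"][2]+.039
e=R.from_euler('z',18.9,degrees=True).as_matrix()
print("cap",onz(d,252,270,tz)-o["ee_pos"])
print(T.inv().apply(np.array([.6229,-.2617,.21])-o["ee_pos"])*100)
E
```

```text
clock: 6.85
ee_pos: [0.443, -0.1635, 0.2133]
tool_rot: [0.986, 0.166, 0.001, 0.001]
wrist_force: [0.6, -0.5, -2.8]
finger_gap: 0.0563
[[0.945, 0.3271, 0.0029], [0.3271, -0.945, -0.0024], [0.0019, 0.0032, -1.0]]
cap [-0.00483293  0.00677749  0.039     ]
[13.78540891 15.16334664  0.40740625]
```

View pics/w5.png

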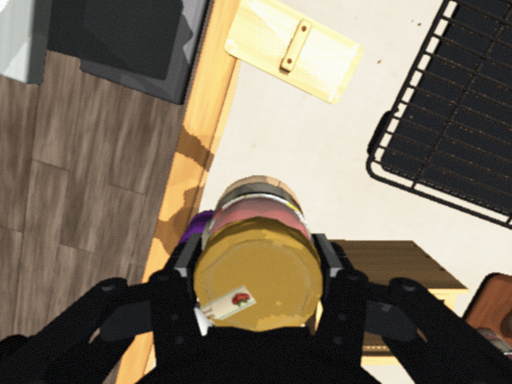

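View pics/s5.png

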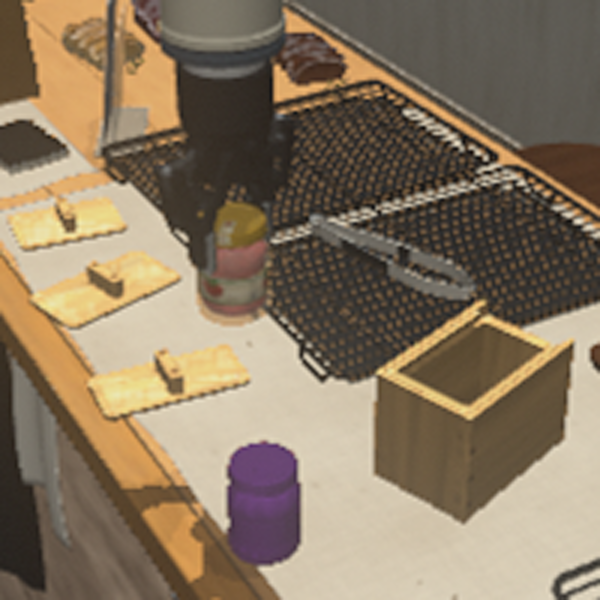

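```bash
python3 - <<'E'
from h import *
o=ctrl.get_obs();T=R.from_quat(o["tool_rot"])
d=ctrl.get_image("wrist")
for v in(275,278,281):
  for h in (.037,.041): print(v,h,(T.inv().apply(onz(d,258,v,o["ee_pos"][2]+h)-o["ee_pos"])*1000).round(1))
# cap rim: project circle for given tool y offset
for dy in(-4,-2,0,2):
    c=[proj(d,o["ee_pos"]+T.apply([.029*np.cos(a),dy/1000+.029*np.sin(a),-.039])) for a in np.linspace(0,6.28,60)]
    c=np.array(c);print(dy,c.min(0).round(1),c.max(0).round(1))
E
```

```text
275 0.037 [  0.3  -4.1 -37. ]
275 0.041 [  0.3  -6.7 -41. ]
278 0.037 [  0.3  -2.6 -37. ]
278 0.041 [  0.3  -5.3 -41. ]
281 0.037 [  0.3  -1.1 -37. ]
281 0.041 [  0.3  -3.8 -41. ]
-4 [189.1 214.4] [325.5 333. ]
-2 [189.5 219.1] [325.2 336.5]
0 [189.8 223.7] [324.8 340. ]
2 [190.1 228.3] [324.5 343.5]
```

```bash
python3 -m creep '[[0,0,0,2,2.3,0,5],[0,0,0,3.5,4,0,5],[0,0,0,3.5,4,0,5],[0,0,0,3.5,4,0,5],[0,0,0,1.2,1.2,0,5],[0,0,0,0,0,0,5],[0,0,0,0,0,0,5]]'; python3 - <<'E'
from h import *
o=ctrl.get_obs();T=R.from_quat(o["tool_rot"]);print(T.as_matrix().round(4).tolist())
d=ctrl.get_image("wrist");cv2.imwrite("pics/w6.png",d["img"][:,:,::-1])
print(T.inv().apply(np.array([.6239,-.2645,.16])-o["ee_pos"])*100)
t=ctrl.get_image("top");save(t["img"],"t6.png",(250,100,400,220),5)
s=ctrl.get_image("scene");save(s["img"],"s6.png",(240,120,400,280),4)
E
```

```text
clock: 7.88
ee_pos: [0.6204, -0.2641, 0.1944]
tool_rot: [0.986, 0.166, -0.01, -0.007]
wrist_force: [0.6, 0.0, -2.6]
finger_gap: 0.0564
[[0.9448, 0.3268, -0.0219], [0.3271, -0.9449, 0.0108], [-0.0171, -0.0173, -0.9997]]
[0.37369452 0.21411388 3.43349852]
```

View pics/w6.png

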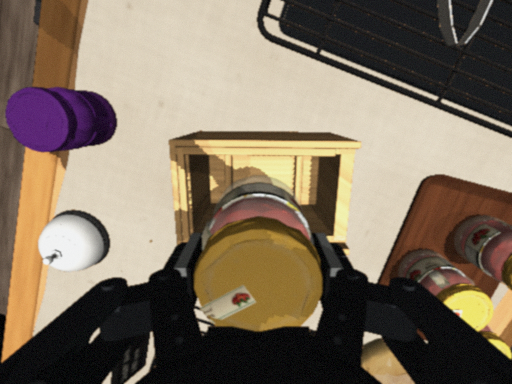

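View pics/s6.png

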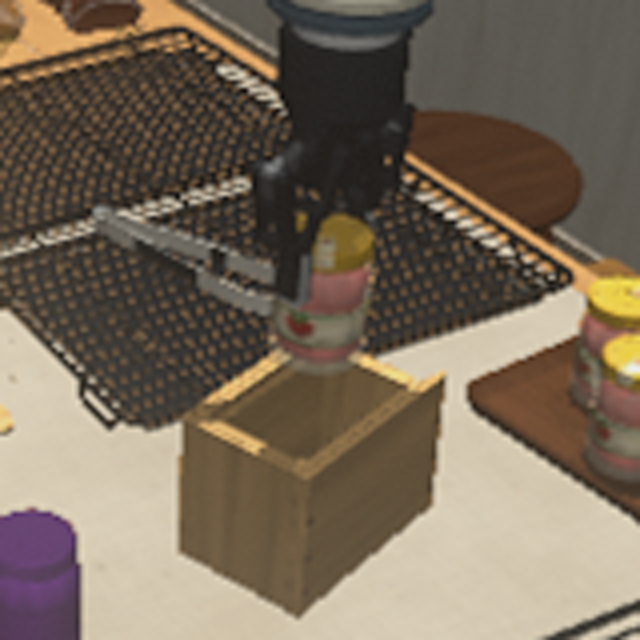

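```bash
python3 -m creep '[[-0.017,0.017,0,0.4,0.2,0,5],[0,0,0,0,0,0,5]]'; python3 - <<'E'
from h import *
o=ctrl.get_obs();T=R.from_quat(o["tool_rot"]);print(T.as_matrix().round(4).tolist())
d=ctrl.get_image("wrist");save(d["img"],"w7.png",(150,110,380,260),3.4)
print(T.inv().apply(np.array([.6239,-.2645,.13])-o["ee_pos"])*100)
E
```

```text
clock: 8.28
ee_pos: [0.625, -0.2644, 0.1962]
tool_rot: [0.986, 0.166, 0.002, 0.001]
wrist_force: [-1.0, -0.4, -2.7]
finger_gap: 0.0565
[[0.945, 0.3272, 0.0035], [0.3272, -0.945, -0.0016], [0.0027, 0.0027, -1.0]]
[-0.12477424 -0.04794182  6.61583866]
```

View pics/w7.png

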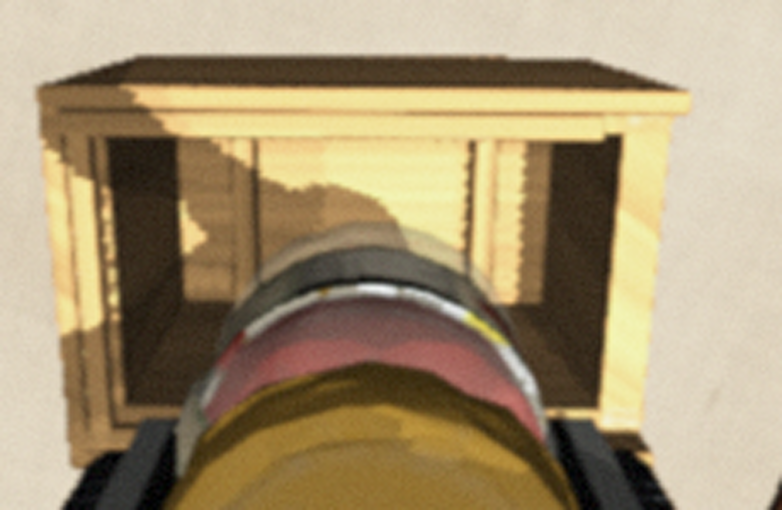

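```bash
python3 - <<'E'
from h import *
d=ctrl.get_image("wrist")
g=lambda u,v:((u+.5)/3.4-.5+150,(v+.5)/3.4-.5+110)
a=onz(d,*g(38,91),.114);b=onz(d,*g(691,94),.114);c=onz(d,*g(70,466),.114)
e=b-a;print(a,b,c,np.linalg.norm(e),np.degrees(np.arctan2(e[1],e[0])),np.linalg.norm(c-a))
e/=np.linalg.norm(e);n=np.array([e[1],-e[0],0])
print("centre",(a+b)/2+.05*n)
for p in((250,142),(470,142),(172,140),(548,140)): print(onz(d,*g(*p),.1 if 0 else .008))
# cleat edges on side wall at floor level behind: cleat inner edges top z=.022 near visible wall
o=ctrl.get_obs()
E
```

```text
[ 0.53615192 -0.24115069  0.114     ] [ 0.68000076 -0.19221231  0.114     ] [ 0.56644224 -0.33331909  0.114     ] 0.1519455574674006 18.788662948126376 0.09701813458917964
centre [ 0.62418026 -0.26401715  0.114     ]
[ 0.5793546  -0.25629338  0.008     ]
[ 0.6516882  -0.23132798  0.008     ]
[ 0.55353963 -0.26446677  0.008     ]
[ 0.67708787 -0.22182436  0.008     ]
```

```bash
python3 -m creep '[[0,0,0,-0.1,0.1,1.5,5],[0,0,0,0,0,2.5,5],[0,0,0,0,0,2.5,5],[0,0,0,0,0,1.5,5],[0,0,0,0,0,0,5]]'; python3 - <<'E'
from h import *
o=ctrl.get_obs();T=R.from_quat(o["tool_rot"]);print(T.as_matrix().round(4).tolist())
d=ctrl.get_image("wrist");cv2.imwrite("pics/w8.png",d["img"][:,:,::-1])
print(T.inv().apply(np.array([.6246,-.2658,.0545])-o["ee_pos"])*100)
E
```

```text
clock: 9.0
ee_pos: [0.6238, -0.2661, 0.1108]
tool_rot: [0.986, 0.166, 0.001, 0.001]
wrist_force: [0.5, 0.1, -3.4]
finger_gap: 0.0565
[[0.945, 0.3269, 0.0015], [0.3269, -0.945, -0.0008], [0.0011, 0.0012, -1.0]]
[ 0.08156696 -0.00639217  5.63240413]
```

View pics/w8.png

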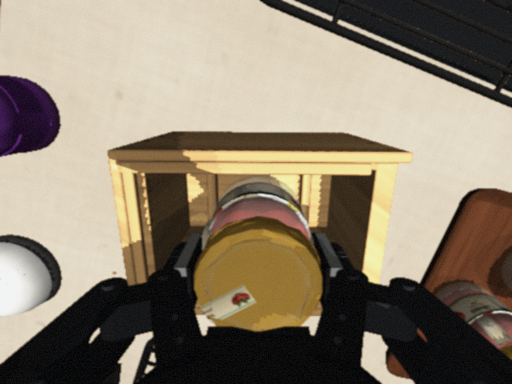

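Jar at (258,275) is centred in the box opening (inner edges near x 145–370). Lower it slowly.

```bash
python3 -m creep '[[0,0,0,0.05,0,1.5,5],[0,0,0,0,0,1.5,5],[0,0,0,0,0,1.2,5],[0,0,0,0,0,0.4,5],[0,0,0,0,0,0,5]]'; python3 - <<'E'
from h import *
o=ctrl.get_obs();T=R.from_quat(o["tool_rot"]);print(T.as_matrix().round(4).tolist())
print(T.inv().apply(np.array([.6246,-.2658,.0545])-o["ee_pos"])*100)
E
```

```text
clock: 9.68
ee_pos: [0.6256, -0.2666, 0.0637]
tool_rot: [0.986, 0.166, 0.002, 0.002]
wrist_force: [-0.4, -0.4, -3.5]
finger_gap: 0.0566
[[0.945, 0.3269, 0.0045], [0.3269, -0.945, -0.0024], [0.0035, 0.0037, -1.0]]
[-0.07448325 -0.11605951  0.92258419]
```

```bash
python3 -m creep '[[0.003,-0.003,0,-0.05,-0.1,0.5,5],[0,0,0,0,0,0.2,5],[0,0,0,0,0,0,5]]'; python3 -m creep '[[0,0,0,0,0,0.15,5],[0,0,0,0,0,0,5]]'
```

```text
clock: 10.05
ee_pos: [0.6253, -0.266, 0.0571]
tool_rot: [0.986, 0.166, 0.001, 0.001]
wrist_force: [1.1, 0.6, -3.5]
finger_gap: 0.0564
clock: 10.3
ee_pos: [0.6254, -0.2661, 0.0558]
tool_rot: [0.986, 0.166, 0.001, 0.001]
wrist_force: [0.5, 0.4, -3.7]
finger_gap: 0.0563
```

```bash
python3 -m creep '[[0,0,0,0,0,0.12,5],[0,0,0,0,0,0,5]]'; python3 -m creep '[[0,0,0,0,0,0.12,5],[0,0,0,0,0,0,5]]'
```

```text
clock: 10.55
ee_pos: [0.6255, -0.2661, 0.0546]
tool_rot: [0.986, 0.166, 0.001, 0.001]
wrist_force: [-0.2, -0.0, -4.0]
finger_gap: 0.0564
clock: 10.8
ee_pos: [0.6258, -0.2662, 0.0544]
tool_rot: [0.986, 0.166, 0.001, 0.001]
wrist_force: [-0.3, -0.3, -3.8]
finger_gap: 0.0564
```

```bash
python3 -m creep '[[0,0,0,0,0,0.1,5],[0,0,0,0,0,0,5]]'; python3 -m creep '[[0,0,0,0,0,0.1,5],[0,0,0,0,0,0,5]]'
```

```text
clock: 11.05
ee_pos: [0.626, -0.2662, 0.0544]
tool_rot: [0.986, 0.166, 0.002, 0.001]
wrist_force: [-0.2, 0.5, -4.8]
finger_gap: 0.0561
clock: 11.3
ee_pos: [0.6261, -0.2662, 0.0543]
tool_rot: [0.986, 0.166, 0.002, 0.001]
wrist_force: [-0.2, 0.1, -3.1]
finger_gap: 0.0563
```

Height has stopped at 0.0544, against an expected 0.0542 for the floor. Open part way.

```bash
python3 -m creep '[[0,0,0,0,0,0,6.2],[0,0,0,0,0,0,6.6],[0,0,0,0,0,0,7.0],[0,0,0,0,0,0,7.2],[0,0,0,0,0,0,7.2]]'; python3 -m creep '[[0,0,0,0,0,-1,7.2],[0,0,0,0,0,-2,7.2],[0,0,0,0,0,-3,7.2],[0,0,0,0,0,-4,7.2],[0,0,0,0,0,-4,7.2],[0,0,0,0,0,0,7.2]]'; python3 - <<'E'
from h import *
o=ctrl.get_obs();T=R.from_quat(o["tool_rot"]);print(T.as_matrix().round(4).tolist())
d=ctrl.get_image("wrist");cv2.imwrite("pics/w9.png",d["img"][:,:,::-1])
E
```

```text
clock: 11.92
ee_pos: [0.6286, -0.2665, 0.0548]
tool_rot: [0.986, 0.166, 0.004, 0.002]
wrist_force: [0.7, 0.1, 0.7]
finger_gap: 0.072
clock: 12.68
ee_pos: [0.6261, -0.2663, 0.2017]
tool_rot: [0.986, 0.166, 0.003, 0.002]
wrist_force: [0.4, 0.1, 0.3]
finger_gap: 0.072
[[0.9451, 0.3268, 0.007], [0.3268, -0.9451, -0.0036], [0.0054, 0.0057, -1.0]]
```

View pics/w9.png

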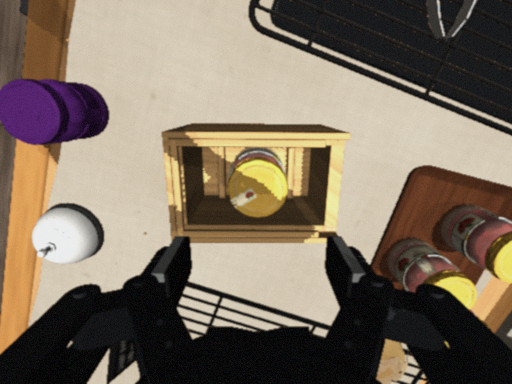

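The jar stands in the box with its cap at (257,183). Measure it and refine the box pose from this full view.

```bash
python3 - <<'E'
from h import *
d=ctrl.get_image("wrist");save(d["img"],"w9c.png",(155,115,355,250),4)
E
```

```text
(no output)
```

View pics/w9c.png

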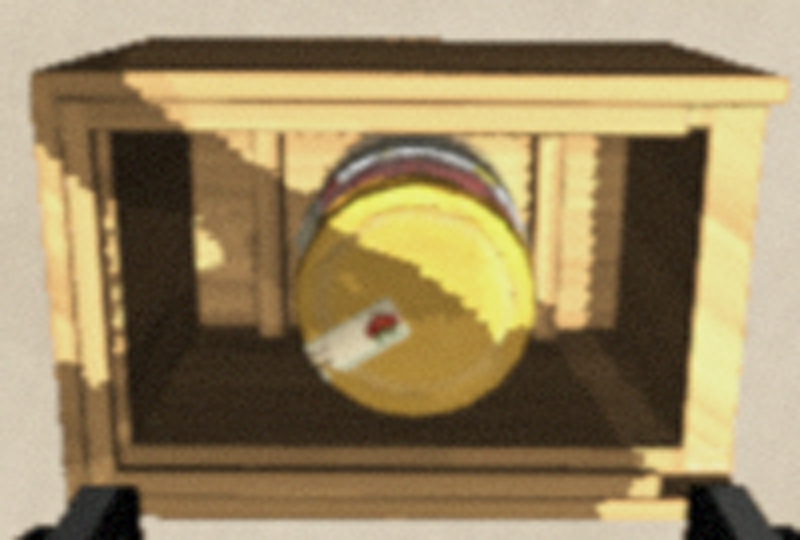

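```bash
python3 - <<'E'
from h import *
d=ctrl.get_image("wrist")
g=lambda u,v:((u+.5)/4-.5+155,(v+.5)/4-.5+115)
a=onz(d,*g(32,76),.114);b=onz(d,*g(790,80),.114);c=onz(d,*g(70,517),.114)
e=b-a;print(np.linalg.norm(e),"yaw",np.degrees(np.arctan2(e[1],e[0])),np.linalg.norm(c-a))
e/=np.linalg.norm(e);n=np.array([e[1],-e[0],0])
C1=(a+b)/2+.05*n; C2=(a+c)/2+.077*e
print("centres",C1,C2)
j=onz(d,*g(416,298),.093);print("jar",j)
# low wall outer edge
w1=onz(d,*g(768,108),.1);w2=onz(d,*g(735,470),.1);print("low wall outer end",w1,w2)
for C in(C1,C2): print("jar in box (e,n) mm",(j-C)[:2]@e[:2]*1000,(j-C)[:2]@n[:2]*1000)
print("open end along e from C1:",(w1-C1)[:2]@e[:2],(w2-C1)[:2]@e[:2])
E
```

```text
0.15087759232089262 yaw 18.73137099803913 0.09726159837764756
centres [ 0.62362489 -0.2631506   0.114     ] [ 0.62435499 -0.26145611  0.114     ]
jar [ 0.62547858 -0.26451612  0.093     ]
low wall outer end [ 0.68189364 -0.19822136  0.1       ] [ 0.70950367 -0.27800272  0.1       ]
jar in box (e,n) mm 1.316998285677499 1.8884661831879797
jar in box (e,n) mm 0.08142049273492862 3.258757183220892
open end along e from C1: 0.07603335005418557 0.07656068296477715
```

The jar is within about 3 mm of the box middle. Now go to lid_3 (B).

```bash
python3 -m creep '[[0,0,0,-0.4,-3,-2,5],[0,0,0,-0.4,-5.5,-1.5,5],[0,0,0,-0.4,-6,0,5],[0,0,0,-0.4,-6,0,5],[0,0,0.02,-0.4,-6,0,5],[0,0,0.02,-0.4,-6,0,5],[0,0,0.02,-0.4,-5,0,5],[0,0,0.02,0,-2.5,0,5],[0,0,0,0,0,0,5],[0,0,0,0,0,0,5]]'; python3 - <<'E'
from h import *
o=ctrl.get_obs();T=R.from_quat(o["tool_rot"]);print(T.as_matrix().round(4).tolist())
d=ctrl.get_image("wrist");cv2.imwrite("pics/w10.png",d["img"][:,:,::-1])
E
```

```text
clock: 14.08
ee_pos: [0.4606, 0.1153, 0.2239]
tool_rot: [0.992, 0.124, -0.009, -0.002]
wrist_force: [0.5, -1.2, -0.2]
finger_gap: 0.0502
[[0.969, 0.2466, -0.0178], [0.2467, -0.9691, 0.0021], [-0.0167, -0.0064, -0.9998]]
```

View pics/w10.png

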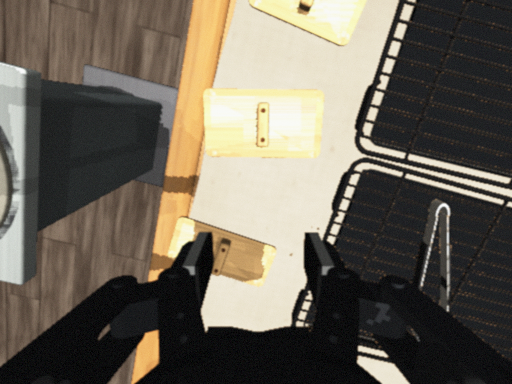

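Lid B is at (263,123), square to the image. I'll measure it in an enlarged crop, which also confirms which lid it is.

```bash
python3 - <<'E'
from h import *
d=ctrl.get_image("wrist");save(d["img"],"w10c.png",(195,80,335,165),5.5)
E
```

```text
(no output)
```

View pics/w10c.png

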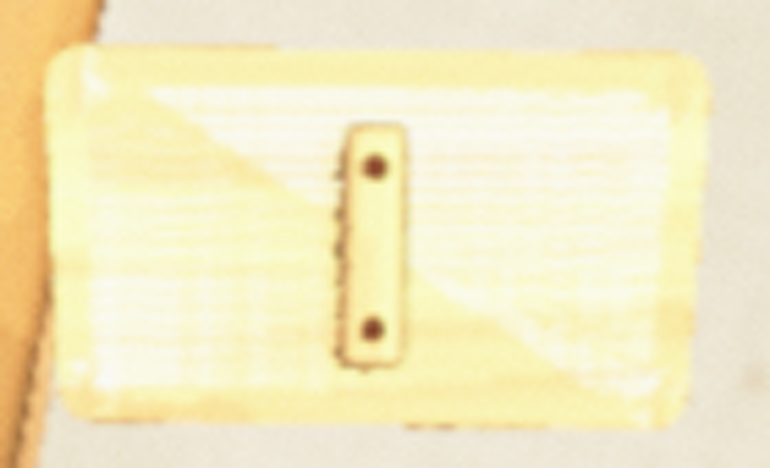

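```bash
python3 - <<'E'
from h import *
d=ctrl.get_image("wrist")
g=lambda u,v:((u+.5)/5.5-.5+195,(v+.5)/5.5-.5+80)
w=np.array([onz(d,*g(*p),.006)[:2] for p in((44,44),(711,53),(684,429),(61,420))])
print([np.linalg.norm(w[i]-w[(i+1)%4]).round(4) for i in range(4)],w.mean(0),[np.degrees(np.arctan2(*(q[::-1]))).round(2) for q in(w[1]-w[0],w[2]-w[3])])
s1=onz(d,*g(375,167),.026)[:2];s2=onz(d,*g(372,329),.026)[:2];q=s1-s2
print("batten",(s1+s2)/2,onz(d,*g(375,244),.026)[:2],"yaw",np.degrees(np.arctan2(q[1],q[0]))-90)
o=ctrl.get_obs();T=R.from_quat(o["tool_rot"]);m=T.as_matrix();print("tool yaw",np.degrees(np.arctan2(m[1,0],m[0,0])))
b=(s1+s2)/2
print(T.inv().apply(np.array([*b,.12])-o["ee_pos"])*100)
E
```

```text
[np.float64(0.147), np.float64(0.0832), np.float64(0.1469), np.float64(0.0835)] [0.44995754 0.16861256] [np.float64(13.4), np.float64(13.52)]
batten [0.44991815 0.16827896] [0.44996432 0.16941331] yaw 13.369137326825467
tool yaw 14.201043191706617
[ 0.39821546 -5.37369675 10.44386898]
```

The crop confirms B at 147 x 83.3 mm, centre (0.450,0.1685), yaw 13.45°. That matches lid_3.

```bash
python3 -m creep '[[-0.006,0.017,0.013,0.4,-2.6,3,4],[0,0,0,0,-2.6,4,4],[0,0,0,0,0,3,4],[0,0,0,0,0,0,4]]'; python3 - <<'E'
from h import *
o=ctrl.get_obs();T=R.from_quat(o["tool_rot"]);m=T.as_matrix();print(m.round(4).tolist(),np.degrees(np.arctan2(m[1,0],m[0,0])))
print(T.inv().apply(np.array([.45,.1687,.009])-o["ee_pos"])*100)
d=ctrl.get_image("wrist");cv2.imwrite("pics/w11.png",d["img"][:,:,::-1])
E
```

```text
clock: 14.72
ee_pos: [0.4546, 0.1653, 0.1222]
tool_rot: [0.993, 0.115, 0.002, -0.0]
wrist_force: [-0.3, 0.9, 0.2]
finger_gap: 0.0397
[[0.9737, 0.2276, 0.0042], [0.2276, -0.9738, 0.0005], [0.0042, 0.0005, -1.0]] 13.155609890364074
[-0.41587463 -0.44312767 11.32079591]
```

View pics/w11.png

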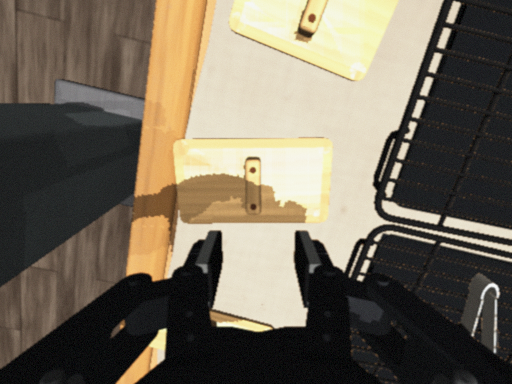

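```bash
python3 - <<'E'
from h import *
d=ctrl.get_image("wrist");print(onz(d,253,189,.026),(onz(d,253,170.7,.026)+onz(d,252.5,207.5,.026))/2)
E
python3 -m creep '[[0,-0.004,-0.005,-0.4,-0.4,3,4],[0,0,0,0,0,3,4],[0,0,0,0,0,2.5,4],[0,0,0,0,0,0,4]]'; python3 - <<'E'
from h import *
o=ctrl.get_obs();T=R.from_quat(o["tool_rot"]);m=T.as_matrix();print(m.round(4).tolist(),np.degrees(np.arctan2(m[1,0],m[0,0])))
print(T.inv().apply(np.array([.45,.1687,.009])-o["ee_pos"])*100)
d=ctrl.get_image("wrist");cv2.imwrite("pics/w12.png",d["img"][:,:,::-1])
E
```

```text
[0.45105321 0.16793501 0.026     ] [0.45092786 0.16745952 0.026     ]
clock: 15.32
ee_pos: [0.4573, 0.168, 0.0432]
tool_rot: [0.993, 0.115, 0.007, -0.001]
wrist_force: [0.1, -1.0, 0.0]
finger_gap: 0.0405
[[0.9732, 0.2294, 0.0146], [0.2294, -0.9733, 0.0029], [0.0149, 0.0006, -0.9999]] 13.265104447157078
[-0.75046825 -0.23466114  3.40606471]
```

View pics/w12.png

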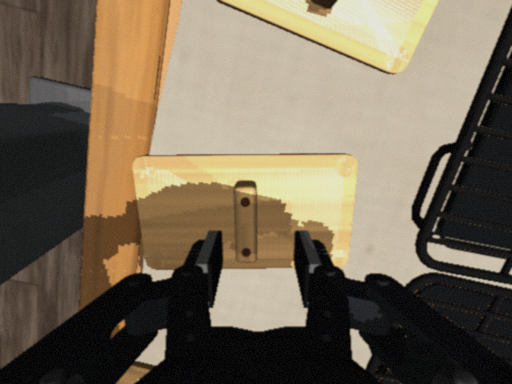

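```bash
python3 -m creep '[[0,-0.015,-0.002,-0.75,-0.2,1,4],[0,0,0,0,0,0.8,4],[0,0,0,0,0,0,4]]'; python3 - <<'E'
from h import *
o=ctrl.get_obs();T=R.from_quat(o["tool_rot"]);m=T.as_matrix();print(m.round(4).tolist(),np.degrees(np.arctan2(m[1,0],m[0,0])))
print(T.inv().apply(np.array([.45,.1687,.009])-o["ee_pos"])*100)
d=ctrl.get_image("wrist");cv2.imwrite("pics/w13.png",d["img"][:,:,::-1])
E
```

```text
clock: 15.75
ee_pos: [0.4515, 0.1686, 0.0275]
tool_rot: [0.993, 0.116, 0.002, 0.0]
wrist_force: [0.4, 0.5, -0.4]
finger_gap: 0.0398
[[0.9729, 0.2312, 0.0046], [0.2312, -0.9729, 0.0005], [0.0046, 0.0006, -1.0]] 13.367553196906824
[-0.15774227 -0.0424929   1.84902346]
```

View pics/w13.png

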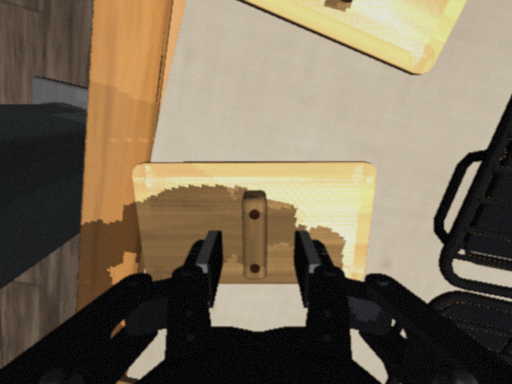

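```bash
python3 - <<'E'
from h import *
d=ctrl.get_image("wrist");o=ctrl.get_obs();T=R.from_quat(o["tool_rot"])
p=(onz(d,254,214,.026)+onz(d,254,268,.026))/2;print(p,T.inv().apply(p-o["ee_pos"])*100, onz(d,254,214,.026),onz(d,254,268,.026))
E
python3 -m creep '[[0,-0.004,0,-0.15,0,0.9,4],[0,0,0,0,0,0.6,4],[0,0,0,0,0,0,4]]'
```

```text
[0.44965819 0.1684186  0.026     ] [-0.20414443 -0.02169975  0.1780806 ] [0.44580888 0.18495497 0.026     ] [0.4535075  0.15188223 0.026     ]
clock: 16.23
ee_pos: [0.4503, 0.1683, 0.0118]
tool_rot: [0.993, 0.116, 0.0, 0.0]
wrist_force: [0.4, 0.2, 0.0]
finger_gap: 0.0405
```

```bash
python3 -m creep '[[0,0,0,0,0,0.15,4],[0,0,0,0,0,0,1],[0,0,0,0,0,0,0.8],[0,0,0,0,0,0,0.8],[0,0,0,0,0,0,0.8],[0,0,0,0,0,0,0.8],[0,0,0,0,0,0,0.8]]'; python3 -m creep '[[0,0,0,0,0,-1,0.8],[0,0,0,0,0,-3,0.8],[0,0,0,0,0,-4,0.8],[0,0,0,0,0,-5,0.8],[0,0,0,0,0,-5,0.8],[0,0,0,0,0,0,0.8]]'; python3 - <<'E'
from h import *
o=ctrl.get_obs();T=R.from_quat(o["tool_rot"]);m=T.as_matrix();print(m.round(4).tolist(),np.degrees(np.arctan2(m[1,0],m[0,0])))
d=ctrl.get_image("wrist");cv2.imwrite("pics/w14.png",d["img"][:,:,::-1])
E
```

```text
clock: 17.1
ee_pos: [0.4504, 0.1684, 0.0106]
tool_rot: [0.993, 0.116, 0.001, 0.0]
wrist_force: [0.1, 0.1, -1.0]
finger_gap: 0.0123
clock: 17.85
ee_pos: [0.4496, 0.1683, 0.1993]
tool_rot: [0.993, 0.116, 0.001, 0.0]
wrist_force: [-0.0, -0.7, -1.5]
finger_gap: 0.0124
[[0.9729, 0.2313, 0.0017], [0.2313, -0.9729, -0.0002], [0.0017, 0.0006, -1.0]] 13.371017667235398
```

View pics/w14.png

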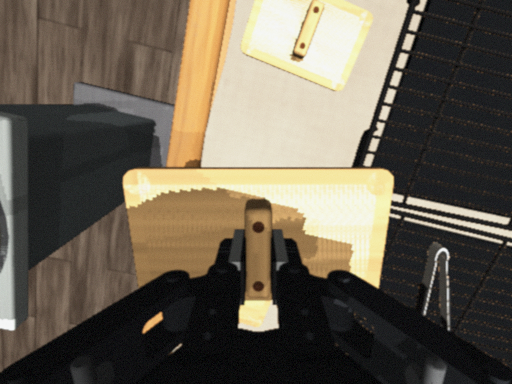

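```bash
python3 - <<'E'
from h import *
d=ctrl.get_image("wrist");o=ctrl.get_obs();T=R.from_quat(o["tool_rot"])
z=o["ee_pos"][2]
a,b=(T.inv().apply(onz(d,258,v,z+.0154)-o["ee_pos"])*1000 for v in(227,286));print(a,b,(a+b)/2)
for p in((124,167.5),(393,167.5)): print(T.inv().apply(onz(d,*p,z-.0046)-o["ee_pos"])*1000)
e=np.array([np.cos(np.radians(18.85)),np.sin(np.radians(18.85))]);C=np.array([.6231,-.2618])
for k in(.16,.136,.1,.003): print(k,C+k*e)
print(T.inv().apply(np.array([*(C+.16*e),.2])-o["ee_pos"])*100)
E
```

```text
[  1.00285414 -16.38293943 -15.41281525] [  0.98896645  17.9150527  -15.39395043] [  0.99591029   0.76605663 -15.40338284]
[-71.3759383  -42.39204038   4.84157845]
[ 73.94821155 -42.36290193   4.30245313]
0.16 [ 0.77451883 -0.21010533]
0.136 [ 0.751806   -0.21785953]
0.1 [ 0.71773677 -0.22949083]
0.003 [ 0.6259391  -0.26083072]
[23.03716282 44.32488739 -0.45513526]
```

```bash
python3 - <<'E'
from h import *
t=ctrl.get_image("top");save(t["img"],"t15.png",(270,60,400,200),4.2)
s=ctrl.get_image("scene");save(s["img"],"s15.png",(280,160,460,290),4.2)
E
```

```text
(no output)
```

View pics/t15.png

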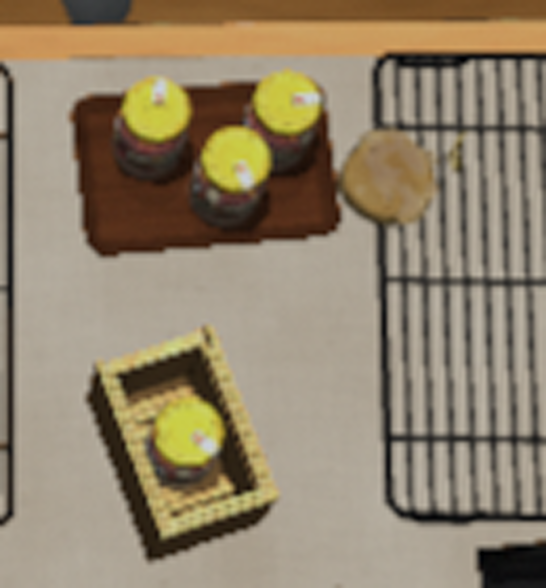

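View pics/s15.png

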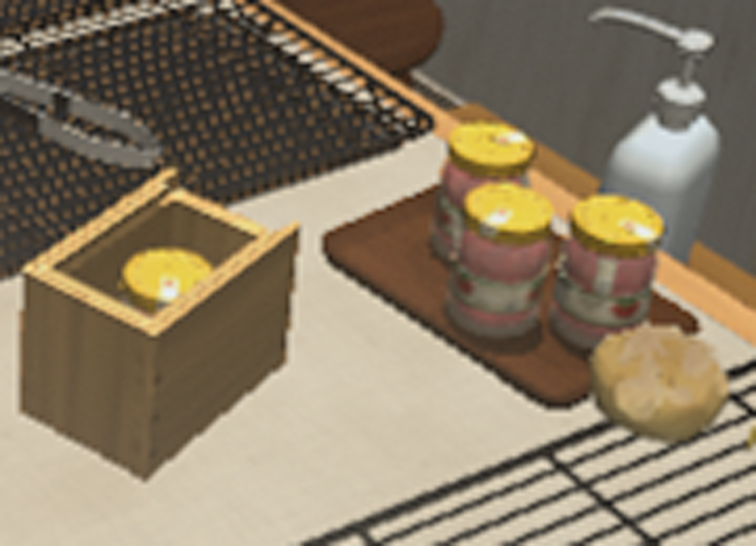

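```bash
python3 - <<'E'
from h import *
t=ctrl.get_image("top");s=ctrl.get_image("scene")
e=np.array([np.cos(np.radians(18.85)),np.sin(np.radians(18.85))]);n=np.array([e[1],-e[0]]);C=np.array([.6231,-.2618])
g=lambda u,v:((u+.5)/4.2-.5+270,(v+.5)/4.2-.5+60)
G=lambda u,v:((u+.5)/4.2-.5+280,(v+.5)/4.2-.5+160)
for a,b in (((155,110),(492,148)),((236,160),(508,212)),((287,103),(617,224))):
  o1,r1=ray(t,*g(*a));o2,r2=ray(s,*G(*b))
  A=np.stack([r1,-r2],1);k=np.linalg.lstsq(A,o2-o1,rcond=None)[0]
  p=(o1+r1*k[0]+o2+r2*k[1])/2;print(p.round(3),"gap",np.linalg.norm(o1+r1*k[0]-o2-r2*k[1]).round(4),"e,n",((p[:2]-C)@e).round(3),((p[:2]-C)@n).round(3))
E
```

```text
[ 0.906 -0.25   0.09 ] gap 0.005 e,n 0.271 0.08
[ 0.859 -0.315  0.091] gap 0.0031 e,n 0.206 0.127
[ 0.909 -0.36   0.091] gap 0.0035 e,n 0.239 0.186
```

```bash
python3 -m creep '[[0,0,-0.012,1.2,2.3,0,0.8],[0,0,-0.012,2.3,4.4,0,0.8],[0,0,-0.012,2.3,4.4,0,0.8],[0,0,-0.012,2.3,4.4,0,0.8],[0,0,-0.012,2.3,4.4,0,0.8],[0,0,-0.012,2.3,4.4,0,0.8],[0,0,-0.012,2.3,4.4,0,0.8],[0,0,-0.012,2.3,4.4,0,0.8],[0,0,0,2.3,4.4,0,0.8],[0,0,0,1.2,2.2,0,0.8],[0,0,0,0,0,0,0.8],[0,0,0,0,0,0,0.8]]'; cat > st.py <<'E'
from h import *
import sys
o=ctrl.get_obs();T=R.from_quat(o["tool_rot"]);m=T.as_matrix()
e=np.array([np.cos(np.radians(18.85)),np.sin(np.radians(18.85))]);n=np.array([e[1],-e[0]]);C=np.array([.6231,-.2618])
print("x_z %.4f y_z %.4f yaw %.2f"%(m[2,0],m[2,1],np.degrees(np.arctan2(m[1,0],m[0,0]))),"box e,n mm",((o["ee_pos"][:2]-C)@np.array([e,n]).T*1000).round(1),"z",o["ee_pos"][2].round(4),"F",o["wrist_force"].round(1),"gap",o["finger_gap"].round(4))
k,z=float(sys.argv[1]),float(sys.argv[2])
print("to go cm",(T.inv().apply(np.array([*(C+k*e),z])-o["ee_pos"])*100).round(2))
E
python3 st.py .16 .2
```

```text
clock: 19.65
ee_pos: [0.7625, -0.1636, 0.1714]
tool_rot: [0.986, 0.166, -0.016, -0.004]
wrist_force: [-0.4, -0.7, -0.7]
finger_gap: 0.0127Traceback (most recent call last):
  File "st.py", line 5, in <module>
    print("x_z %.4f y_z %.4f yaw %.2f"%(m[2,0],m[2,1],np.degrees(np.arctan2(m[1,0],m[0,0]))),"box e,n mm",((o["ee_pos"][:2]-C)@np.array([e,n]).T*1000).round(1),"z",o["ee_pos"][2].round(4),"F",o["wrist_force"].round(1),"gap",o["finger_gap"].round(4))
                                                                                                                                                                                                                                ^^^^^^^^^^^^^^^^^^^^^
AttributeError: 'float' object has no attribute 'round'
```

```bash
sed -i 's/o\["finger_gap"\].round(4)/round(o["finger_gap"],4)/;s/o\["ee_pos"\]\[2\].round(4)/round(float(o["ee_pos"][2]),4)/' st.py; python3 st.py .16 .17
```

```text
x_z -0.0309 y_z -0.0128 yaw 19.13 box e,n mm [163.7 -47.9] z 0.1714 F [-0.4 -0.7 -0.7] gap 0.0127
to go cm [-0.38  4.79  0.09]
```

```bash
python3 -m creep '[[-0.013,0.031,0.005,-0.4,2.4,0,0.8],[0,0,0,0,2.4,0,0.8],[0,0,0,0,0,0,0.8]]';python3 st.py .16 .135
```

```text
clock: 20.02
ee_pos: [0.7733, -0.2112, 0.1707]
tool_rot: [0.986, 0.164, 0.001, 0.0]
wrist_force: [0.2, 0.6, -1.6]
finger_gap: 0.0124
x_z 0.0013 y_z 0.0006 yaw 18.90 box e,n mm [158.5   0.7] z 0.1707 F [ 0.2  0.6 -1.6] gap 0.0124
to go cm [ 0.15 -0.07  3.57]
```

```bash
python3 -m creep '[[0,0,0,0.1,-0.05,1.8,0.8],[0,0,0,0,0,1.4,0.8],[0,0,0,0,0,0,0.8]]';python3 st.py .136 .112; python3 - <<'E'
from h import *
d=ctrl.get_image("wrist");cv2.imwrite("pics/w16.png",d["img"][:,:,::-1])
s=ctrl.get_image("scene");save(s["img"],"s16.png",(270,130,430,280),4)
E
```

```text
clock: 20.4
ee_pos: [0.7729, -0.209, 0.1357]
tool_rot: [0.986, 0.165, 0.0, -0.0]
wrist_force: [0.4, -0.2, -0.5]
finger_gap: 0.0125
x_z 0.0004 y_z -0.0005 yaw 18.94 box e,n mm [158.8  -1.5] z 0.1357 F [ 0.4 -0.2 -0.5] gap 0.0125
to go cm [-2.29  0.15  2.37]
```

View pics/w16.png

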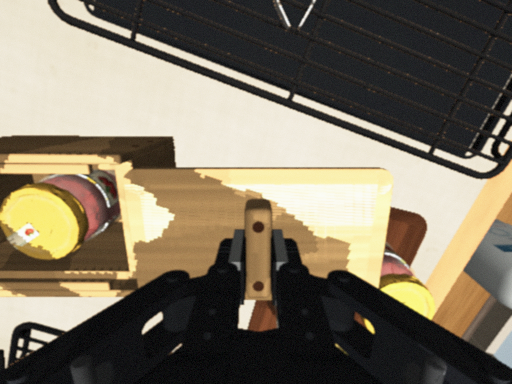

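View pics/s16.png

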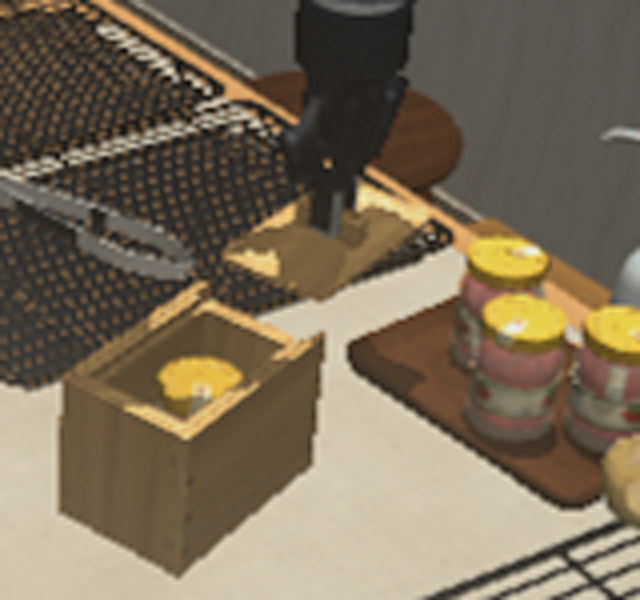

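```bash
python3 - <<'E'
from h import *
d=ctrl.get_image("wrist");save(d["img"],"w16c.png",(0,125,180,305),4.2)
E
```

```text
(no output)
```

View pics/w16c.png

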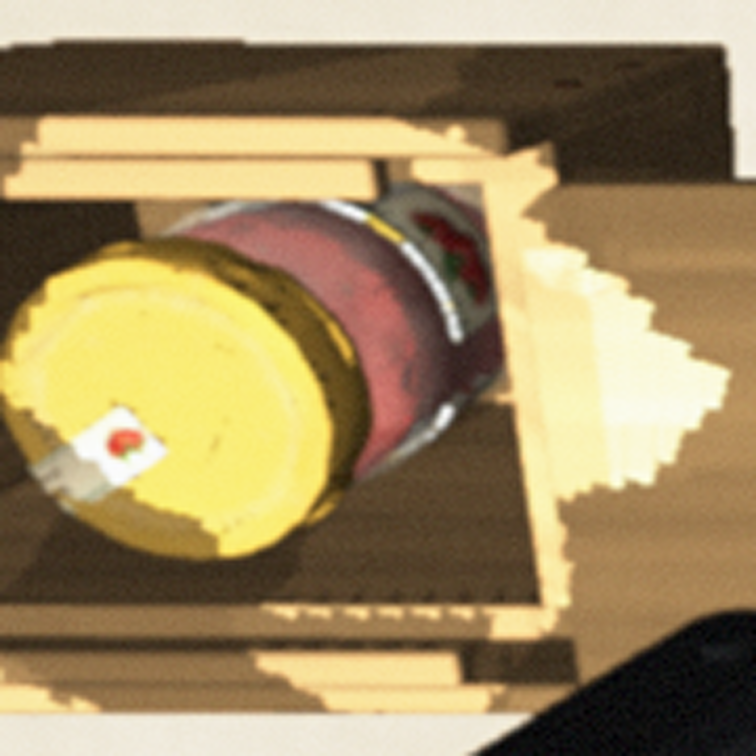

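```bash
python3 - <<'E'
from h import *
d=ctrl.get_image("wrist");o=ctrl.get_obs()
e=np.array([np.cos(np.radians(18.85)),np.sin(np.radians(18.85))]);n=np.array([e[1],-e[0]]);C=np.array([.6231,-.2618])
g=lambda u,v:((u+.5)/4.2-.5,(v+.5)/4.2-.5+125)
for nm,p,z in(("up",(60,116),.114),("up",(400,118),.114),("up",(500,121),.114),("lo",(50,714),.114),("lo",(300,714),.114),("lo",(560,713),.114),("jar",(187,395),.093)):
    q=onz(d,*g(*p),z)[:2]-C;print(nm,(q@e*1000).round(1),(q@n*1000).round(1))
z=o["ee_pos"][2]
for p in((126,167.8),(390,167.8)):
    q=onz(d,*p,z-.0046)[:2]-C;print("lid edge",q@e*1000,q@n*1000)
E
```

```text
up 14.9 -48.4
up 62.9 -48.1
up 77.0 -47.7
lo -12.0 51.2
lo 29.5 51.3
lo 72.7 51.1
jar 6.2 2.8
lid edge 89.5549815954119 -43.222333266385064
lid edge 230.44924366882455 -43.262236168918236
```

This view puts the box middle at n≈+1.5 mm and the lid at about −1.2 mm, so I'll shift the lid +2.7 mm sideways and bring its lead edge into the cut-away.

```bash
python3 -m creep '[[0,0,0.001,-1.1,0.25,0,0.8],[0,0,0,-1.0,0,0,0.8],[0,0,0,0,0,0,0.8]]';python3 st.py .138 .122
```

```text
clock: 20.98
ee_pos: [0.7539, -0.2199, 0.1394]
tool_rot: [0.986, 0.164, 0.002, 0.001]
wrist_force: [0.2, -0.9, -1.0]
finger_gap: 0.0124
x_z 0.0043 y_z 0.0029 yaw 18.85 box e,n mm [137.3   2.6] z 0.1394 F [ 0.2 -0.9 -1. ] gap 0.0124
to go cm [ 0.06 -0.27  1.74]
```

```bash
python3 -m creep '[[0.003,-0.004,0,0.05,-0.15,0.8,0.8],[0,0,0,0,0,0.5,0.8],[0,0,0,0,0,0,0.8]]';python3 st.py .138 .115;python3 - <<'E'
from h import *
d=ctrl.get_image("wrist");save(d["img"],"w17.png",(0,125,180,305),4.2);cv2.imwrite("pics/w17f.png",d["img"][:,:,::-1])
E
```

```text
clock: 21.35
ee_pos: [0.7539, -0.2181, 0.1253]
tool_rot: [0.986, 0.164, -0.0, -0.0]
wrist_force: [-0.0, -0.3, -1.1]
finger_gap: 0.0125
x_z 0.0000 y_z -0.0005 yaw 18.85 box e,n mm [138.    0.9] z 0.1253 F [-0.  -0.3 -1.1] gap 0.0125
to go cm [ 0.   -0.09  1.03]
```

View pics/w17f.png

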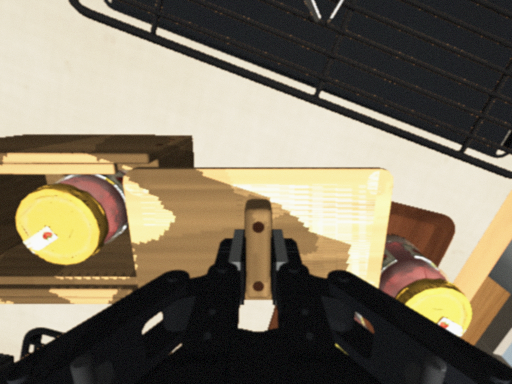

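View pics/w17.png

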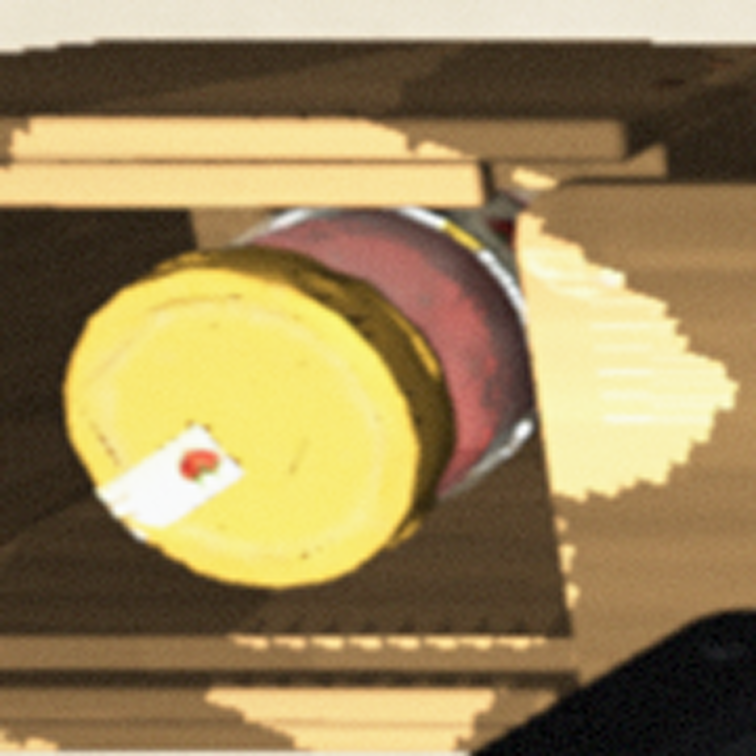

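```bash
python3 - <<'E'
from h import *
d=ctrl.get_image("wrist");o=ctrl.get_obs()
e=np.array([np.cos(np.radians(18.85)),np.sin(np.radians(18.85))]);n=np.array([e[1],-e[0]]);C=np.array([.6231,-.2618])
g=lambda u,v:((u+.5)/4.2-.5,(v+.5)/4.2-.5+125)
z=o["ee_pos"][2]
for nm,p,zz in(("up",(60,116),.114),("up",(400,118),.114),("up",(600,120),.114),("inner",(560,158),.114),("inner",(620,157),.114),("lo",(50,751),.114),("lo",(300,750),.114),("lid",(650,181),z-.0046),("lid",(750,181),z-.0046)):
    q=onz(d,*g(*p),zz)[:2]-C;print(nm,(q@e*1000).round(1),(q@n*1000).round(1))
for p in((300,167.8),(370,167.8)):
    q=onz(d,*p,z-.0046)[:2]-C;print("lid",q@e*1000,q@n*1000)
E
```

```text
up 3.7 -48.9
up 48.3 -48.6
up 74.6 -48.3
inner 68.7 -43.3
inner 76.6 -43.4
lo -23.0 50.2
lo 16.0 50.1
lid 83.0 -41.7
lid 95.7 -41.7
lid 160.741225048075 -41.59796478497373
lid 198.12269303224187 -41.57871164155609
```

Lid and groove centres now agree to about 0.3 mm. Lower in small steps.

```bash
python3 -m creep '[[0,0,0,0,0.03,0.4,0.8],[0,0,0,0,0,0.3,0.8],[0,0,0,0,0,0,0.8]]';python3 st.py .138 .1125
```

```text
clock: 21.82
ee_pos: [0.7544, -0.2184, 0.1185]
tool_rot: [0.986, 0.164, 0.0, -0.0]
wrist_force: [-0.8, 0.2, -0.6]
finger_gap: 0.0124
x_z 0.0007 y_z 0.0001 yaw 18.86 box e,n mm [138.3   1.4] z 0.1185 F [-0.8  0.2 -0.6] gap 0.0124
to go cm [-0.03 -0.14  0.6 ]
```

```bash
python3 -m creep '[[0,0,0,0,-0.05,0.3,0.8],[0,0,0,0,0,0.2,0.8],[0,0,0,0,0,0,0.8]]';python3 st.py .138 .1125;python3 - <<'E'
from h import *
d=ctrl.get_image("wrist");save(d["img"],"w18.png",(0,125,180,305),4.2)
E
```

```text
clock: 22.2
ee_pos: [0.7543, -0.218, 0.1132]
tool_rot: [0.986, 0.164, 0.0, 0.0]
wrist_force: [0.5, -1.3, -1.0]
finger_gap: 0.0124
x_z 0.0009 y_z 0.0002 yaw 18.86 box e,n mm [138.3   0.9] z 0.1132 F [ 0.5 -1.3 -1. ] gap 0.0124
to go cm [-0.03 -0.09  0.07]
```

View pics/w18.png

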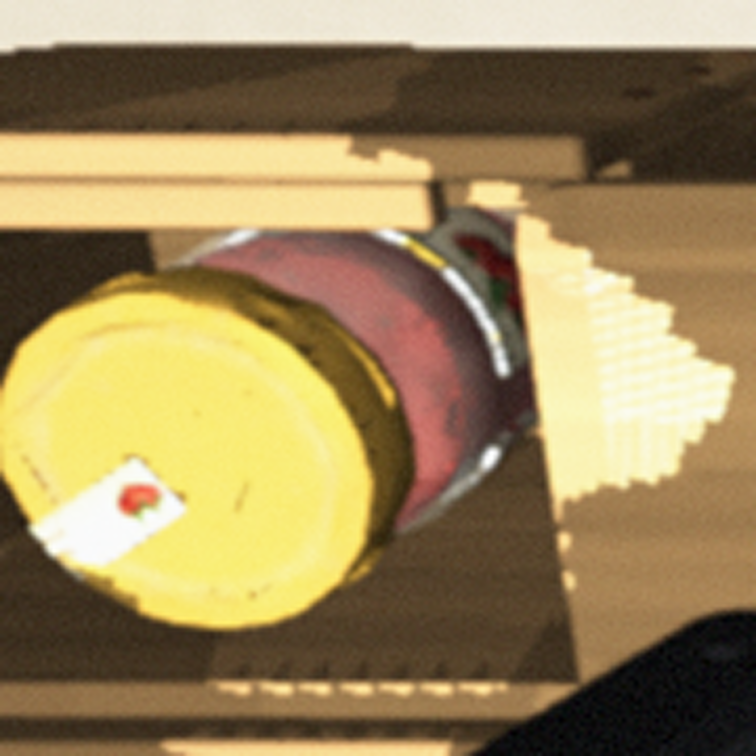

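```bash
python3 - <<'E'
from h import *
d=ctrl.get_image("wrist");o=ctrl.get_obs()
e=np.array([np.cos(np.radians(18.85)),np.sin(np.radians(18.85))]);n=np.array([e[1],-e[0]]);C=np.array([.6231,-.2618])
g=lambda u,v:((u+.5)/4.2-.5,(v+.5)/4.2-.5+125)
z=o["ee_pos"][2]
for nm,p,zz in(("up",(60,133),.114),("up",(400,136),.114),("up",(570,138),.114),("inner",(300,178),.114),("inner",(560,180),.114),("lid",(650,181.5),z-.0046),("lid",(750,182),z-.0046)):
    q=onz(d,*g(*p),zz)[:2]-C;print(nm,(q@e*1000).round(1),(q@n*1000).round(1))
E
```

```text
up 14.3 -48.8
up 55.5 -48.4
up 76.1 -48.1
inner 42.3 -43.2
inner 74.2 -42.9
lid 83.2 -41.6
lid 96.0 -41.5
```

```bash
python3 -m creep '[[0,0,0,0,0.04,0.1,0.8],[0,0,0,-0.5,0,0,0.8],[0,0,0,-0.6,0,0,0.8],[0,0,0,0,0,0,0.8]]';python3 st.py .1 .112
```

```text
clock: 22.8
ee_pos: [0.7432, -0.2223, 0.1125]
tool_rot: [0.986, 0.164, 0.001, 0.0]
wrist_force: [0.3, 0.1, -1.0]
finger_gap: 0.0126
x_z 0.0011 y_z 0.0005 yaw 18.85 box e,n mm [126.4   1.5] z 0.1125 F [ 0.3  0.1 -1. ] gap 0.0126
to go cm [-2.64 -0.15  0.05]
```

```bash
python3 -m creep '[[0,0,0,-0.7,-0.03,0.03,0.8],[0,0,0,-0.7,0,0,0.8],[0,0,0,-0.7,0,0,0.8],[0,0,0,0,0,0,0.8]]';python3 st.py .1 .112;python3 - <<'E'
from h import *
d=ctrl.get_image("wrist");cv2.imwrite("pics/w19.png",d["img"][:,:,::-1])
s=ctrl.get_image("scene");save(s["img"],"s19.png",(270,130,430,280),4)
E
```

```text
clock: 23.3
ee_pos: [0.7216, -0.2295, 0.1123]
tool_rot: [0.987, 0.164, 0.001, 0.0]
wrist_force: [0.2, -0.2, -1.4]
finger_gap: 0.0125
x_z 0.0011 y_z 0.0005 yaw 18.84 box e,n mm [103.7   1.2] z 0.1123 F [ 0.2 -0.2 -1.4] gap 0.0125
to go cm [-0.37 -0.12  0.03]
```

View pics/w19.png

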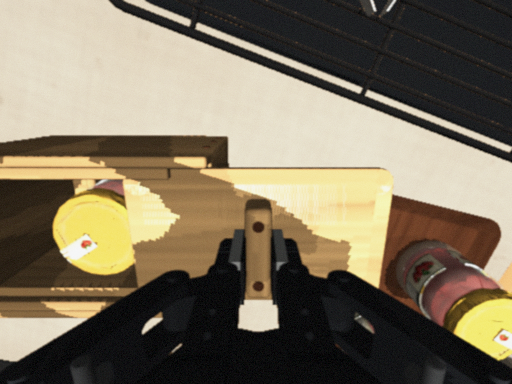

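View pics/s19.png

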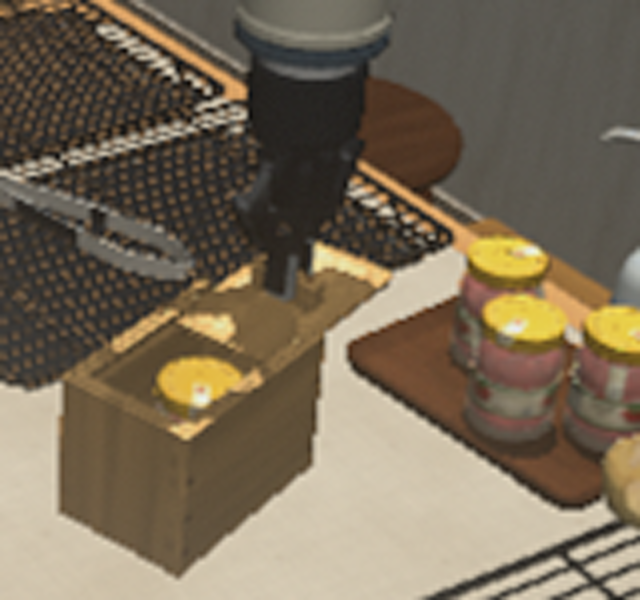

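The lid is entering under the lips with no side force. Slide on.

```bash
python3 -m creep '[[0,0,0,-1,0,0,0.8],[0,0,0,-1,0,0,0.8],[0,0,0,-1,0,0,0.8],[0,0,0,0,0,0,0.8]]';python3 st.py .05 .112
```

```text
clock: 23.9
ee_pos: [0.6916, -0.2396, 0.1122]
tool_rot: [0.986, 0.164, 0.001, 0.0]
wrist_force: [0.3, 0.8, -0.5]
finger_gap: 0.0122
x_z 0.0013 y_z 0.0006 yaw 18.86 box e,n mm [72.   1.1] z 0.1122 F [ 0.3  0.8 -0.5] gap 0.0122
to go cm [-2.2  -0.11  0.02]
```

```bash
python3 -m creep '[[0,0,0,-1,0,0,0.8],[0,0,0,-1,0,0,0.8],[0,0,0,-1,0,0,0.8],[0,0,0,0,0,0,0.8]]';python3 st.py .01 .112
```

```text
clock: 24.4
ee_pos: [0.6611, -0.2501, 0.1123]
tool_rot: [0.986, 0.164, 0.001, 0.0]
wrist_force: [0.2, 0.6, -0.6]
finger_gap: 0.0128
x_z 0.0014 y_z 0.0008 yaw 18.85 box e,n mm [39.8  1.2] z 0.1123 F [ 0.2  0.6 -0.6] gap 0.0128
to go cm [-2.98 -0.12  0.03]
```

```bash
python3 -m creep '[[0,0,0,-1,0,0,0.8],[0,0,0,-1,0,0,0.8],[0,0,0,-0.6,0,0,0.8],[0,0,0,0,0,0,0.8]]';python3 st.py .003 .112
```

```text
clock: 24.9
ee_pos: [0.6349, -0.2591, 0.1123]
tool_rot: [0.987, 0.164, 0.001, 0.0]
wrist_force: [0.2, -0.7, -0.7]
finger_gap: 0.0125
x_z 0.0016 y_z 0.0009 yaw 18.85 box e,n mm [12.1  1.3] z 0.1123 F [ 0.2 -0.7 -0.7] gap 0.0125
to go cm [-0.91 -0.13  0.03]
```

```bash
python3 -m creep '[[0,0,0,-0.25,0,0,0.8],[0,0,0,-0.2,0,0,0.8],[0,0,0,0,0,0,0.8]]';python3 st.py .003 .112
```

```text
clock: 25.28
ee_pos: [0.6308, -0.2605, 0.1124]
tool_rot: [0.986, 0.164, 0.001, 0.0]
wrist_force: [0.6, -0.1, -0.2]
finger_gap: 0.0128
x_z 0.0019 y_z 0.0011 yaw 18.86 box e,n mm [7.7 1.3] z 0.1124 F [ 0.6 -0.1 -0.2] gap 0.0128
to go cm [-0.47 -0.13  0.03]
```

```bash
for i in 1 ; do python3 -m creep '[[0,0,0,-0.2,0,0,0.8],[0,0,0,-0.2,0,0,0.8],[0,0,0,0,0,0,0.8]]'; done;python3 st.py .003 .112
```

```text
clock: 25.65
ee_pos: [0.6269, -0.2618, 0.1123]
tool_rot: [0.986, 0.164, 0.001, 0.0]
wrist_force: [-0.0, 0.2, -1.2]
finger_gap: 0.0128
x_z 0.0019 y_z 0.0011 yaw 18.87 box e,n mm [3.6 1.2] z 0.1123 F [-0.   0.2 -1.2] gap 0.0128
to go cm [-0.06 -0.12  0.03]
```

```bash
python3 -m creep '[[0,0,0,-0.2,0,0,0.8],[0,0,0,-0.2,0,0,0.8]]';python3 st.py .003 .112
```

```text
clock: 25.9
ee_pos: [0.6262, -0.2626, 0.113]
tool_rot: [0.986, 0.164, 0.004, 0.001]
wrist_force: [17.1, 8.0, -7.9]
finger_gap: 0.0127
x_z 0.0082 y_z 0.0030 yaw 18.85 box e,n mm [2.6 1.7] z 0.113 F [17.1  8.  -7.9] gap 0.0127
to go cm [ 0.04 -0.17  0.1 ]
```

Contact at the far wall: 19 N, at e≈2.6 mm where 3 mm was expected, so the lid is home. Relax, release and lift.

```bash
python3 -m creep '[[0,0,0,0,0,0,0.8],[0,0,0,0,0,0,0.8]]';python3 st.py .003 .112; python3 -m creep '[[0,0,0,0,0,0,1.8],[0,0,0,0,0,0,3],[0,0,0,0,0,0,4],[0,0,0,0,0,0,4]]'; python3 -m creep '[[0,0,0,0,0,-1,4],[0,0,0,0,0,-2,4],[0,0,0,0,0,-4,4],[0,0,0,0,0,-4,4],[0,0,0,0,3,-3,4],[0,0,0,0,0,0,4]]'; python3 - <<'E'
from h import *
d=ctrl.get_image("wrist");cv2.imwrite("pics/w20.png",d["img"][:,:,::-1])
s=ctrl.get_image("scene");save(s["img"],"s20.png",(270,130,430,280),4)
E
```

```text
clock: 26.15
ee_pos: [0.6265, -0.2623, 0.1131]
tool_rot: [0.986, 0.164, 0.005, 0.001]
wrist_force: [-0.7, 0.4, -0.4]
finger_gap: 0.0127
x_z 0.0089 y_z 0.0031 yaw 18.86 box e,n mm [3.1 1.6] z 0.1131 F [-0.7  0.4 -0.4] gap 0.0127
to go cm [-0.01 -0.16  0.11]
clock: 26.65
ee_pos: [0.6262, -0.2627, 0.1133]
tool_rot: [0.986, 0.164, 0.005, 0.001]
wrist_force: [0.2, -0.3, -0.0]
finger_gap: 0.0402
clock: 27.4
ee_pos: [0.6348, -0.2915, 0.2615]
tool_rot: [0.986, 0.164, 0.005, 0.002]
wrist_force: [-0.6, -0.6, -0.4]
finger_gap: 0.0401
```

View pics/w20.png

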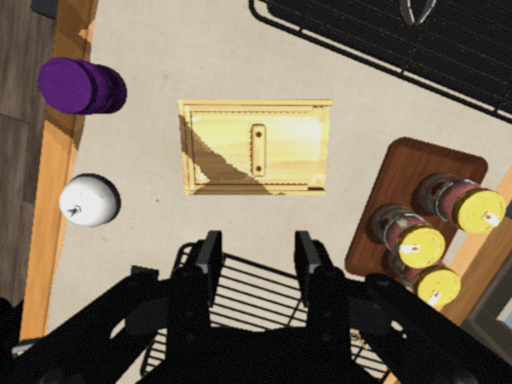

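View pics/s20.png

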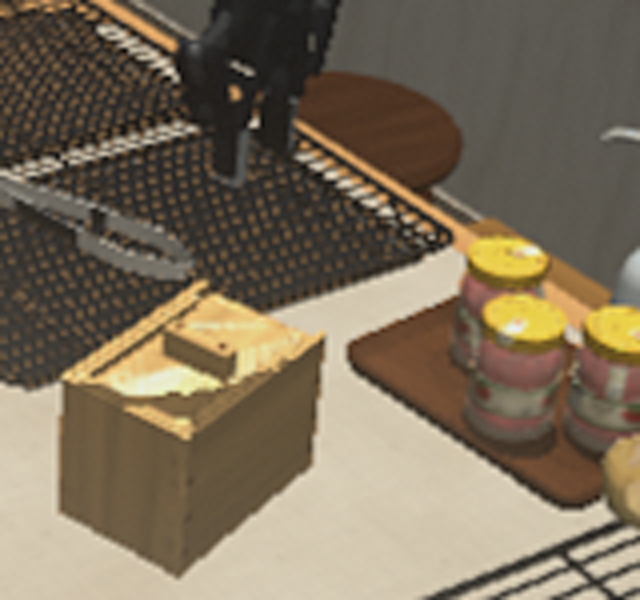

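The lid now lies in the grooves with its batten at (258,150). I'll enlarge both ends to check the far-wall gap and the flush end.

```bash
python3 - <<'E'
from h import *
d=ctrl.get_image("wrist");save(d["img"],"w20c.png",(172,90,342,202),4.6)
p=(onz(d,259,133,.126)+onz(d,258.5,168,.126))/2
e=np.array([np.cos(np.radians(18.85)),np.sin(np.radians(18.85))]);n=np.array([e[1],-e[0]]);C=np.array([.6231,-.2618])
print("batten e,n mm",(p[:2]-C)@e*1000,(p[:2]-C)@n*1000)
E
```

```text
batten e,n mm 2.8093498034024504 -2.7641537004415997
```

View pics/w20c.png

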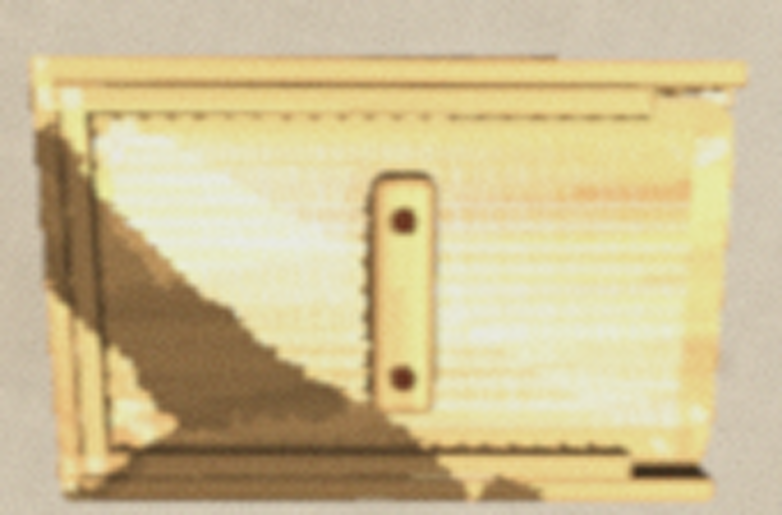

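```bash
python3 - <<'E'
from h import *
d=ctrl.get_image("wrist")
e=np.array([np.cos(np.radians(18.85)),np.sin(np.radians(18.85))]);n=np.array([e[1],-e[0]]);C=np.array([.6231,-.2618])
g=lambda u,v:((u+.5)/4.6-.5+172,(v+.5)/4.6-.5+90)
for nm,p,z in(("wall end",(747,75),.114),("wall end",(713,488),.114),("lid end",(733,140),.106),("lid end",(714,400),.106),("far wall outer",(33,75),.114),("far wall outer",(63,470),.114),("side outer",(300,57),.114),("side outer",(300,499),.114),("batten up",(405,176),.126),("batten lo",(402,411),.126)):
    q=onz(d,*g(*p),z)[:2]-C;print(nm,(q@e*1000).round(1),(q@n*1000).round(1))
t=ctrl.get_image("top");cv2.imwrite("pics/t20.png",t["img"][:,:,::-1])
E
```

```text
wall end 76.2 -45.8
wall end 75.6 46.5
lid end 76.3 -32.0
lid end 76.4 27.3
far wall outer -75.6 -45.6
far wall outer -75.7 42.0
side outer -18.9 -49.3
side outer -20.9 49.1
batten up 3.3 -25.6
batten lo 2.8 24.9
```

View pics/t20.png

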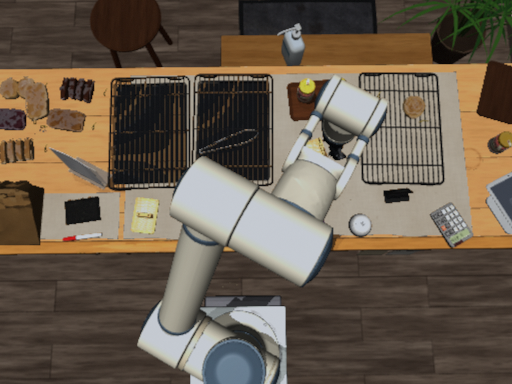

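The lid's end is flush with the wall ends (76.3 against 75.9 mm), and the batten is 0.3 mm off centre and 3 mm along, as expected. The bell and lid A are in place and the arm is clear. Hand in.

```bash
python3 -c "
from workcell import ctrl
print(ctrl.sign_off(), ctrl.get_obs()['clock'])"
```

```text
the job is handed in; nothing more can be done
the job is handed in; nothing more can be done
```

The jam gift is packed and handed in at about 27.5 s of the 61 s allowed. The system reports no verdict.

- **Jar:** I gripped the gold-capped jar, lowered it until its height stopped at the floor level I expected, and released it. After release it measured within about 3 mm of the box's middle. I could not see it again once the lid was on.
- **Lid:** the middle of the three measured 147 x 83 mm, so it was the one that fits. I lowered it into the cut-away and slid it home until it met the far wall at about 19 N.
- **Last check:** the lid's end was flush with the wall ends to about 0.5 mm. The batten was about 0.3 mm off centre and sat where a fully home lid puts it.
- **Left alone:** I never touched the other lids, the bell or the purple jar. In the last top view the bell and the short lid were in place, but the arm hid the narrow lid and the purple jar. The purple jar showed in the last wrist view, and I did not re-check the narrow lid.

**Disagreements:**
- The box's open end faced away from the robot, about 19° to its left, not roughly to its left as the description says. I went by the images.
- The camera views differed by 2 to 4 mm on positions, so I aligned the lid and groove within a single wrist view.
- One screw-based reading put the batten 2.8 mm off sideways. The batten's own outline gave 0.3 mm.
- The wrist force did not rise when the jar touched down, so I went by the height.

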